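# Make the laser-marking bed ready for a batch of chisel handles

## Robot

A 6-joint arm with a two-finger parallel gripper is mounted at the origin on the work surface. World frame = base frame: x ahead of the robot, y to its left, z up, the work surface at z = 0. Lengths are in m, angles in rad, forces in N, time in s.
With the tool pointing down it reaches from about 0.375 to 0.975 m from the base axis. Payload 3.8 kg.
Tool frame: the origin (TCP) lies midway between the tips of the shut fingers; the grasp point (between the pads) lies 19 mm behind it; z points along the fingers, y is the line along which they close (so a half turn about z gives the same grasp; the last joint's range is limited). The gripper opens to 85 mm and grips with 20 to 120 N. Pads are 22 mm wide; open, the fingers measure 114 mm over their backs; the gripper's body (76 mm by 85 mm) begins 54 mm behind the grasp point. The pads swing forward as they close: fully open they stand 13 mm farther back than shut.
Start: joints at [1.235, 0.264, 1.604, -0, 1.274, -0.037], TCP at [0.199, 0.645, 0.231] pointing down, gripper open.
Joint ranges: [-2.63, 2.63], [-0.94, 2.18], [0.31, 2.57], [-1.31, 4.45], [0, 2.66], [-2.55, 2.55]. Speed limits (rad/s): [2.57, 2.57, 3.14, 3.14, 3.14, 3.14].

## Interface

Orientations are given as a rotation vector (axis times angle).
In Python, from workcell import bot, cams gives the robot as it stands.
- The arm moves only by the tool play_rows, never from a script. Its argument "rows" is a list of rows, each a list of 2 entries, a list of its own where there are three numbers: the shift along the tool's x, y, z scaled (see below), then the turn, a rotation vector about the tool's x, y, z scaled (see below). A call has 1 to 20 rows; each row is the pose to reach, as a shift and turn from the pose commanded when the call began, along the tool's axes at that moment; what a row does not reach only later rows make up. The controller multiplies each number of a shift by 250 mm and each number of a turn by 45 degrees. A row lasts 1/12 s, in which the tool goes at most 41.7 mm and 7.16 degrees, less where a joint would pass 70% of its speed; a pose out of reach is approached as far as the arm can. A call with a number of a shift or a turn outside -1 to 1 is refused whole. A call with a gripper value outside its range is refused whole. "claw" is the opening, from -1 (shut) to 1 (fully open), set as the call begins (left out, the last holds). The fingers move at their own pace and stop on an object; "newtons" is the grip in N (left out, the last holds). Time passes only in rows, so rows that repeat a pose let the fingers close. It gives the time, the measured TCP pose, the force, the opening and the grip force at its end, in the units of the state.
- bot.read_state(): the state, without advancing time (a new reading comes with each control period).
- cams.read_camera(name): name is "scene" or "side" or "wrist"; returns a dict with "image" (400x640x3 uint8, red, green, blue), "K" (3x3 intrinsics, pixels), "k1" (the pictures are not rectified: a ray, as slopes to the right and down, at radius r is drawn at 1 + k1 r^2 times it, then the intrinsics apply), "T" (4x4, takes a point from camera to world coordinates); the wrist camera has in their place "mount" (4x4, takes a point from camera to tool coordinates, whose origin is the TCP and whose axes are the flange's). Camera axes: x right, y down, z forward; pixel columns grow to the right and rows downward; lengths in m; the calibration is good to about 2 mm. A picture is of the moment at which its call begins: read the wrist's pose just before it. There is no depth.
- bot.finish_job(): hands the job in; it is judged then, once.
The state is a dict: "time": time; "q": joint angles; "joint_vel": joint speeds; "joint_torque": joint torques, N m; "tool_pos": TCP position; "tcp_rot": TCP orientation; "wrist_force": force on the tool from outside, world axes, zero at the start; "torque": the same for the moment, N m; "width": opening from 0.0 (shut) to 1.0 (fully open); "grip_force": force on a finger pad.
Only numpy, scipy, OpenCV 4.12 (cv2) and the standard library are available. Lean on these libraries where they do the work, as an engineer would, in place of code of your own. Each camera call takes 0.05 s, during which the arm holds its last target. There are 200 camera calls.

## Task

Get the laser-marking bed ready for the next batch. First screw both knurled clamp nuts down until they stop tight, so that the tray cannot shift; then spread the heap of chisel-handle blanks into one even layer along the blue tray: every blank flat on the tray floor, straight across the tray (parallel to its short sides), with at least 25 mm of clear space between neighbours. At any point pull the spring-loaded slide gate of the fume duct up to its stop so that it stays open, and leave the other things on the bench where they are.

Things in the scene. Friction and masses are not known exactly. Their poses are not given: they have to be found in the camera images.
- tray_floor (a point): Centre of the blue batch tray's floor, on its surface, 16 mm above the bench (6 mm above the aluminium bed). z up, x along the short side (away from the robot), y along the long side (to the left). Inside 124 mm (x) by 320 mm (y), rim 8 mm above the floor. Strap clamps grip the short rims at mid-width, their nuts at y = +200 and -200 mm, their noses reaching 11 mm in over the floor.
- nut_left (a joint): Clamp nut on the tray's left (+y) side: turn angle in rad, growing as the nut is screwed down (clockwise seen from above); the thread stops tight at 6.20; it starts somewhere between 0.5 and 2.5. It turns stiffly (about 0.1 N m) and stays where it is left.
- nut_left_grip (a point): On the axis of the left knurled steel nut (round, 40 mm dia, 30 mm tall, on a vertical stud), 22 mm above its underside, 8 mm below its top. The stud sticks out up to 28 mm above the nut. The strap under the nut lies 25 mm below this point. The nut sinks 0.7 mm per rad.
- nut_right (a joint): Clamp nut on the tray's right (-y) side: turn angle in rad, growing as the nut is screwed down (clockwise seen from above); the thread stops tight at 6.20; it starts somewhere between 0.5 and 2.5. It turns stiffly (about 0.1 N m) and stays where it is left.
- nut_right_grip (a point): On the axis of the right knurled steel nut (round, 40 mm dia, 30 mm tall, on a vertical stud), 22 mm above its underside, 8 mm below its top. The stud sticks out up to 28 mm above the nut. The strap under the nut lies 25 mm below this point. The nut sinks 0.7 mm per rad.
- gate (a joint): Height in m by which the extraction duct's slide gate is pulled up: 0 shut, 0.055 open at its stop. A spring pulls it shut with up to 9 N over the first 0.035; beyond that the spring snaps over, drives it to its stop and holds it there. Let go before that, it springs shut.
- gate_handle (a point): Middle of the gate's black T-handle, a bar 66 mm long (its x), 14 mm thick (its y), 14 mm high, on top of the steel blade that stands up out of the grey fume duct left of the bed; 158 mm above the bench when shut, its middle then 33 mm above the aluminium gate housing.
- blank1: One of 5 or 6 steel chisel-handle blanks, 98 mm long, 200 g: a square grip 76 x 20 x 20 mm, a round cap (19 mm dia, 8 mm) at its -x end, a round tang (12 mm dia, 14 mm) at its +x end. Origin at mid-length on its axis, 10 mm above what it lies on; x is the long axis; centre of mass 4 mm from the origin. Any flat side down, either end forward. They start as a crossed heap. None when absent.
- blank2: Another such blank, the same as blank1 (None when absent).
- blank3: Another such blank, the same as blank1 (None when absent).
- blank4: Another such blank, the same as blank1 (None when absent).
- blank5: Another such blank, the same as blank1 (None when absent).
- blank6: Another such blank, the same as blank1 (None when absent).
- lens: Bystander: spare laser lens, a black barrel 84 mm dia, 52 mm tall, standing on the bench to the right. Origin under its centre.
- bottle: Bystander: white bottle 60 mm dia, 150 mm tall, at the right. Origin under its centre.
- pencup: Bystander: grey pen cup 72 mm dia, 150 mm tall with pens, behind the duct. Origin under its centre.
- screwdriver: Bystander: screwdriver lying in front of the bed.
- tweezers: Bystander: steel tweezers, about 150 mm long, lying in front of the bed.
- stepgauge: Bystander: aluminium three-step focus gauge, 72 x 30 x 26 mm, lying on the bed's near ledge beside the tray. Origin under its centre.
- jar: Bystander: white jar 70 mm dia, 80 mm tall, at the far right. Origin under its centre.

How it is judged:
On the way, in this order (a step that is already met when the one before it is completed fails the run):
1. both clamp nuts are screwed down tight (value of joint each of nut_left, nut_right above 6.05 rad), for 0.2 s.
2. the blanks are spread in one layer: flat, straight across the tray and clear of one another (z of blank1 in the frame of tray_floor between 0.005 and 0.014 m and x of blank1 in the frame of tray_floor between -0.03 and 0.03 m and y of blank1 in the frame of tray_floor between -0.152 and 0.152 m and angle between the x axis of each of blank1, blank2, blank3, blank4, blank5, blank6 and the x axis of tray_floor, either way round below 0.22 rad and z of blank2 in the frame of tray_floor between 0.005 and 0.014 m and x of blank2 in the frame of tray_floor between -0.03 and 0.03 m and y of blank2 in the frame of tray_floor between -0.152 and 0.152 m and z of blank3 in the frame of tray_floor between 0.005 and 0.014 m and x of blank3 in the frame of tray_floor between -0.03 and 0.03 m and y of blank3 in the frame of tray_floor between -0.152 and 0.152 m and z of blank4 in the frame of tray_floor between 0.005 and 0.014 m and x of blank4 in the frame of tray_floor between -0.03 and 0.03 m and y of blank4 in the frame of tray_floor between -0.152 and 0.152 m and z of blank5 in the frame of tray_floor between 0.005 and 0.014 m and x of blank5 in the frame of tray_floor between -0.03 and 0.03 m and y of blank5 in the frame of tray_floor between -0.152 and 0.152 m and z of blank6 in the frame of tray_floor between 0.005 and 0.014 m and x of blank6 in the frame of tray_floor between -0.03 and 0.03 m and y of blank6 in the frame of tray_floor between -0.152 and 0.152 m and horizontal distance between blank1 and blank2 above 0.042 m and horizontal distance between each of blank1, blank2 and blank3 above 0.042 m and horizontal distance between each of blank1, blank2, blank3 and blank4 above 0.042 m and horizontal distance between each of blank1, blank2, blank3, blank4 and blank5 above 0.042 m and horizontal distance between each of blank1, blank2, blank3, blank4, blank5 and blank6 above 0.042 m), for 0.2 s.
At the end, for the whole second after the job is handed in: Nuts within 0.15 rad of their stops; every blank flat on the tray floor, within 30 mm of its long middle line and 152 mm of its centre along it, within 0.22 rad of straight across, centres 42 mm or more apart (20 mm wide each); gate up over 50 mm; all at rest (all of step 1 and all of step 2 and value of joint gate above 0.05 m and linear speed of each of blank1, blank2, blank3, blank4, blank5, blank6 below 0.02 m/s); the robot touches nothing.
It fails at once if a bystander is pushed more than 40 mm away or knocked over (distance of any of lens, bottle, pencup, screwdriver, tweezers, stepgauge, jar from where it was at the start of the episode above 0.04 m or angle between any of lens, bottle, pencup, jar's own z axis and vertical above 0.6 rad).
Of blank5, blank6 only 1 to 2 are there at a start; the rules pass over those that are not, and their reading is None.
At some moment in a run one of blank1, blank2, blank3, blank4, blank5, blank6 may be knocked a few centimetres aside while the robot is not near it.
Once in a run the grip may slacken for a moment while it holds something.
It also fails if it takes over 210 s, if anything falls off the work surface, if the arm or the gripper's body presses on something with over 40 N, if the wrist force passes 120 N, or if a joint passes its speed limit or range.

## Working session

There is one attempt and no reset: what is moved stays moved. The work goes in short steps, Python scripts to look and compute and a tool call to move; the robot and the scene stay as the last step left them, time stands still between calls to the robot, and variables do not carry over. Pictures are saved under pics/ and viewed, at most 14 in all, crops included, and the job is handed in when it is done.

Besides the shell and the picture viewer there is one more tool, called after "Emit:" by a JSON object that holds its "api" and its "payload". play_rows: Moves the arm, as the interface text tells. Its arguments: {"type":"object","properties":{"rows":{"type":"array","items":{"type":"array"}},"claw":{"type":"number"},"newtons":{"type":"number"}},"required":["rows"]}

```bash
mkdir -p pics; ls; python3 - <<'E'
from workcell import bot,cams
import cv2,numpy as np
print(bot.read_state())
ims=[]
for n in ("scene","side"):
    c=cams.read_camera(n); np.savez(f"{n}.npz",**c); cv2.imwrite(f"pics/{n}0.png",c["image"][:,:,::-1]); print(n,c["K"],c["k1"],c["T"])
c=cams.read_camera("wrist");print(c["K"],c["k1"],c["mount"]);cv2.imwrite("pics/wrist0.png",c["image"][:,:,::-1])
E
```

```text
pics
{'time': 0.0, 'q': array([ 1.23508436e+00,  2.64765081e-01,  1.60538815e+00,  1.20206127e-05,
        1.27371475e+00, -3.68950364e-02]), 'joint_vel': array([ 0.00138386,  0.00024165,  0.00045511, -0.00131807, -0.0018783 ,
       -0.00017003]), 'joint_torque': array([ 1.39821877e-04, -5.15111482e+01, -3.67310035e+01, -1.29019522e-04,
        1.31396975e-02, -5.54349057e-06]), 'tool_pos': array([0.19846275, 0.64438687, 0.22994637]), 'tcp_rot': array([-0.46757694, -3.10616243,  0.0035084 ]), 'wrist_force': array([-0.12461197, -0.14492631,  0.3004543 ]), 'torque': array([-0.01312189,  0.0238009 , -0.0701878 ]), 'grip_force': 0.0, 'width': 0.9976451984180927}
scene [[389.30971703   0.         318.14866888]
 [  0.         389.30971703 200.80205915]
 [  0.           0.           1.        ]] -0.09648203666680161 [[-0.815347    0.47806537 -0.32659268  0.88735326]
 [ 0.57894426  0.66762878 -0.46807622  0.52857421]
 [-0.00572836 -0.5707235  -0.82112233  1.07526484]
 [ 0.          0.          0.          1.        ]]
side [[423.69758752   0.         325.89975078]
 [  0.         423.69758752 199.03934281]
 [  0.           0.           1.        ]] -0.03616212154639592 [[ 0.93870056 -0.21955156  0.2657788   0.20384462]
 [-0.34471682 -0.60541308  0.71738784 -0.85079614]
 [ 0.00340234 -0.76503079 -0.64398471  0.84285088]
 [ 0.          0.          0.          1.        ]]
[[323.17356195   0.         319.09221287]
 [  0.         323.17356195 194.73508652]
 [  0.           0.           1.        ]] 0.01894242972815264 [[ 1.09206683e-03 -9.52518025e-01 -3.04480245e-01  7.84558143e-02]
 [ 9.99998796e-01  7.04573568e-04  1.38250838e-03  7.91520268e-06]
 [-1.10233542e-03 -3.04481388e-01  9.52517648e-01 -1.42939110e-01]
 [ 0.00000000e+00  0.00000000e+00  0.00000000e+00  1.00000000e+00]]
```

View pics/scene0.png

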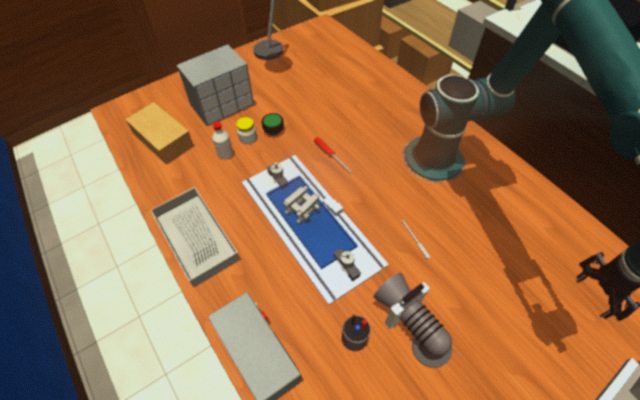

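View pics/side0.png

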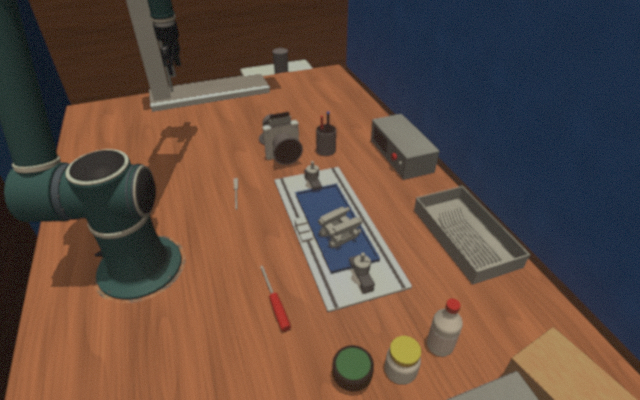

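The pictures show the tray with its heap near (302,204) in scene and (340,226) in side. The left nut is at (346,258)/(312,173), the right nut at (277,174)/(361,265), and the gate handle at (412,298)/(280,117).

```bash
cat > h.py <<'E'
import numpy as np,cv2,time
from scipy.spatial.transform import Rotation as R
from workcell import bot,cams
def grab(n):
    s=bot.read_state(); c=dict(cams.read_camera(n))
    if n=="wrist":
        T=np.eye(4);T[:3,:3]=R.from_rotvec(s["tcp_rot"]).as_matrix();T[:3,3]=s["tool_pos"];c["T"]=T@c["mount"]
    return c
def load(n): return {k:v for k,v in np.load(n+".npz").items()}
def rays(c,p):
    u=cv2.undistortPoints(np.float64(p).reshape(-1,1,2),c["K"],np.array([float(c["k1"]),0,0,0]))[:,0]
    return np.c_[u,np.ones(len(u))]@c["T"][:3,:3].T
def plane(c,p,z):
    d=rays(c,p);o=c["T"][:3,3];return o+d*((z-o[2])/d[:,2])[:,None]
def tri(cs,ps):
    A=np.zeros((3,3));b=np.zeros(3)
    for c,p in zip(cs,ps):
        d=rays(c,[p])[0];d/=np.linalg.norm(d);M=np.eye(3)-np.outer(d,d);A+=M;b+=M@c["T"][:3,3]
    x=np.linalg.solve(A,b);e=[np.linalg.norm(np.cross(x-c["T"][:3,3],rays(c,[p])[0]/np.linalg.norm(rays(c,[p])[0]))) for c,p in zip(cs,ps)]
    return x,max(e)
def proj(c,X):
    Ti=np.linalg.inv(c["T"]);return cv2.projectPoints(np.float64(X).reshape(-1,1,3),cv2.Rodrigues(Ti[:3,:3])[0],Ti[:3,3],c["K"],np.array([float(c["k1"]),0,0,0]))[0][:,0]
def save(im,name): cv2.imwrite("pics/"+name,np.ascontiguousarray(im[:,:,::-1]))
E
python3 - <<'E'
from h import *
out=[]
for n,b in (("scene",(230,140,450,340)),("side",(240,90,420,310))):
    c=load(n);im=c["image"]
    hsv=cv2.cvtColor(im,cv2.COLOR_RGB2HSV)
    m=cv2.inRange(hsv,(100,120,60),(125,255,255)); m[:b[1]]=0;m[b[3]:]=0;m[:,:b[0]]=0;m[:,b[2]:]=0
    cs=max(cv2.findContours(m,0,2)[0],key=cv2.contourArea)
    P=plane(c,cs[:,0],0.016)[:,:2].astype(np.float32)
    print(n,cv2.minAreaRect(P),cv2.contourArea(cs))
    w=cv2.resize(im[b[1]:b[3],b[0]:b[2]],None,fx=2,fy=2,interpolation=3);out.append(cv2.resize(w,(390,int(w.shape[0]*390/w.shape[1])),interpolation=3))
    print(out[-1].shape)
H=max(o.shape[0] for o in out)
save(np.hstack([np.vstack([o,np.zeros((H-o.shape[0],390,3),np.uint8)]) for o in out]),"c1.png")
E
```

```text
scene ((0.5287090539932251, -0.034213170409202576), (0.32427868247032166, 0.13140079379081726), 88.55543518066406) 2304.0
(354, 390, 3)
side ((1.1302410364151, 0.5697510838508606), (0.16048631072044373, 0.038361381739377975), 60.15351104736328) 30.0
(476, 390, 3)
```

View pics/c1.png

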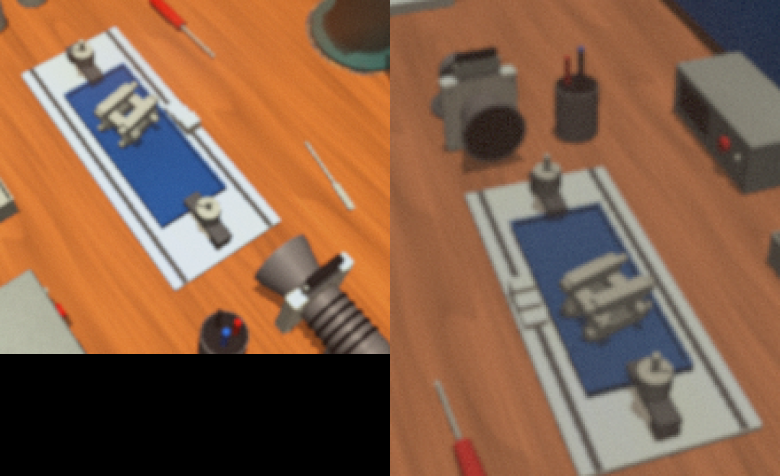

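```bash
python3 - <<'E'
from h import *
a,b=load("scene"),load("side")
for n,p,q in (("nutL top",(346.8,256.2),(312,169.4)),("nutR top",(276.2,167),(362.3,259.8)),("handle",(413.9,295.7),(279.7,116.3))):
    print(n,tri([a,b],[p,q]))
# handle ends scene crop (303,294),(349,262)
for p in [(303,290),(349,262)]: print(plane(a,[(230+p[0]/1.773,140+p[1]/1.773)],0.165))
for p in [(456-390,58),(497-390,52)]: print(plane(b,[(240+p[0]/2.167,90+p[1]/2.167)],0.165))
E
```

```text
nutL top (array([0.5321421 , 0.16043503, 0.06833959]), np.float64(1.7546615968942635e-05))
nutR top (array([ 0.52435311, -0.23688385,  0.07358186]), np.float64(0.0011831972440142166))
handle (array([0.49242654, 0.37514161, 0.14899127]), np.float64(0.0008377512043684977))
[[0.5378594 0.3741492 0.165    ]]
[[0.4579958  0.38196549 0.165     ]]
[[0.45745841 0.35338255 0.165     ]]
[[0.52015583 0.35006475 0.165     ]]
```

```bash
cat >> h.py <<'E'
def Rd(yaw):
    s,c=np.sin(yaw),np.cos(yaw);return np.array([[-c,-s,0],[-s,c,0],[0,0,-1.]])
def plan(*tg,start=None):
    """tg: (x,y,z,yaw) world targets in turn; each printed as numbers from the previous one"""
    if start is None:
        s=bot.read_state();P=s["tool_pos"];M=R.from_rotvec(s["tcp_rot"]).as_matrix();print("t %.1f"%s["time"],"q",s["q"].round(2),"P",P.round(4),"yaw %.3f"%np.arctan2(-M[0,1],M[1,1]))
    else: P,M=np.array(start[:3]),Rd(start[3])
    for t in tg:
        d=M.T@(np.array(t[:3])-P)/.25; N=Rd(t[3]);w=R.from_matrix(M.T@N).as_rotvec()/(np.pi/4)
        print("shift",d.round(4),"turn",w.round(4),"rows>=%.0f"%max(np.linalg.norm(d)*6,np.linalg.norm(w)*45/7.16))
        P,M=np.array(t[:3]),N
E
python3 -c "
from h import *
plan((.49,.50,.27,-.15),(.492,.37,.27,0))"
```

```text
t 0.1 q [ 1.24  0.26  1.61 -0.    1.27 -0.04] P [0.1985 0.6445 0.2302] yaw -0.299
shift [-1.2845 -0.2097 -0.1588] turn [-0.0023 -0.0002 -0.1894] rows>=8
shift [-0.0856 -0.513   0.    ] turn [ 0.     0.    -0.191] rows>=3
```

Emit:
{"api": "play_rows", "payload": {"rows": [[[-0.8, -0.3, -0.16], [0, 0, 0]], [[-0.8, -0.3, -0.16], [0, 0, 0]], [[-0.8, -0.3, -0.16], [0, 0, 0]], [[-0.8, -0.3, -0.16], [0, 0, 0]], [[-0.8, -0.3, -0.16], [0, 0, 0]], [[-0.8, -0.3, -0.16], [0, 0, 0]], [[-0.8, -0.3, -0.16], [0, 0, 0]]]}}

```text
time: 0.73
tool_pos: [0.3705, 0.5128, 0.2721]
tcp_rot: [0.474, 3.104, 0.001]
wrist_force: [-0.3, -0.0, -0.9]
width: 1.004
grip_force: 0.0
```

```bash
python3 -c "
from h import *
plan((.492,.37,.27,0))"
```

```text
t 0.7 q [ 0.91  0.16  1.65 -0.    1.33 -0.36] P [0.3705 0.5128 0.2721] yaw -0.303
shift [-0.6345 -0.4     0.0086] turn [ 0.001   0.0015 -0.3862] rows>=5
```

Emit:
{"api": "play_rows", "payload": {"rows": [[[-0.634, -0.4, 0.01], [0, 0, -0.386]], [[-0.634, -0.4, 0.01], [0, 0, -0.386]], [[-0.634, -0.4, 0.01], [0, 0, -0.386]], [[-0.634, -0.4, 0.01], [0, 0, -0.386]], [[-0.634, -0.4, 0.01], [0, 0, -0.386]], [[-0.634, -0.4, 0.01], [0, 0, -0.386]], [[-0.634, -0.4, 0.01], [0, 0, -0.386]], [[-0.634, -0.4, 0.01], [0, 0, -0.386]]]}}

```text
time: 1.4
tool_pos: [0.4886, 0.3735, 0.2682]
tcp_rot: [0.008, -3.14, -0.001]
wrist_force: [-0.4, -0.3, -0.9]
width: 0.998
grip_force: 0.0
```

```bash
python3 -c "
from h import *
c=grab('wrist');np.savez('w1.npz',**c);save(c['image'],'w1.png')
plan((.492,.32,.27,0))"
```

```text
t 1.4 q [ 0.61  0.13  1.69  0.    1.32 -0.96] P [0.4885 0.3738 0.2683] yaw 0.006
shift [-0.0129 -0.2151 -0.0069] turn [ 0.0004 -0.0016  0.0076] rows>=1
```

View pics/w1.png

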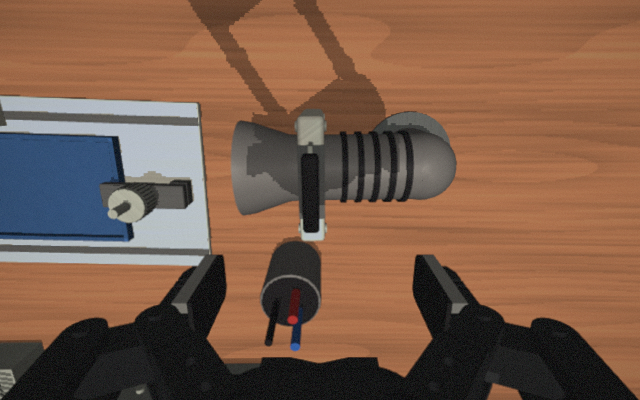

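The wrist view shows the handle bar from (310,153) to (311,232), nearly along world x. The left nut's top is at (128,205) and the pen cup is just beyond the handle at (292,290). I'll take a second wrist view with the tool shifted in y.

Emit:
{"api": "play_rows", "payload": {"rows": [[[0, -0.4, 0], [0, 0, 0.01]], [[0, -0.4, 0], [0, 0, 0.01]], [[0, -0.4, 0], [0, 0, 0.01]], [[0, -0.4, 0], [0, 0, 0.01]], [[0, -0.4, 0], [0, 0, 0.01]]]}}

```text
time: 1.87
tool_pos: [0.4895, 0.2732, 0.269]
tcp_rot: [0.005, 3.141, 0.002]
wrist_force: [0.6, -0.1, 0.2]
width: 0.998
grip_force: 0.0
```

```bash
python3 -c "
from h import *
c=grab('wrist');np.savez('w2.npz',**c);save(c['image'],'w2.png')
plan((.492,.37,.27,0))"
```

```text
t 1.9 q [ 0.46  0.03  1.8   0.    1.31 -1.1 ] P [0.4897 0.2738 0.269 ] yaw -0.002
shift [-0.0083  0.3848 -0.0036] turn [ 0.0015  0.0002 -0.0031] rows>=2
```

View pics/w2.png

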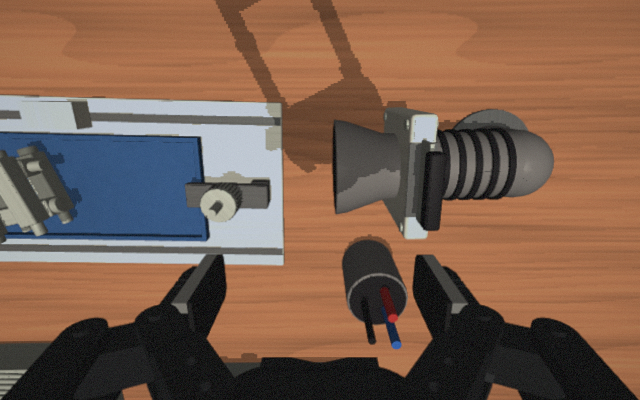

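The second view shows the handle at (433,190), the left nut's top disc at (219,204), and the heap's near end at the left edge.

```bash
python3 - <<'E'
from h import *
a,b=load("w1"),load("w2")
for c,(x0,y0,x1,y1) in ((a,(295,140,330,245)),(b,(418,140,455,245))):
    g=c["image"][y0:y1,x0:x1].max(2); 
    m=(g<45).astype(np.uint8); k=max(cv2.findContours(m,0,2)[0],key=cv2.contourArea)
    print("bbox",np.array(cv2.boundingRect(k))+[x0,y0,0,0]); print(np.median(g[30:80],0).astype(int))
for c,(x0,y0,x1,y1) in ((a,(100,170,170,240)),(b,(185,170,260,240))):
    g=cv2.cvtColor(c["image"][y0:y1,x0:x1],cv2.COLOR_RGB2GRAY);cr=cv2.HoughCircles(cv2.GaussianBlur(g,(3,3),0),cv2.HOUGH_GRADIENT,1,20,param1=120,param2=12,minRadius=12,maxRadius=25);print(cr[0,:3]+[x0,y0,0] if cr is not None else None)
E
```

```text
bbox [301 153  19  79]
[87 85 81 69 67 63 53 31 25 26 27 28 30 27 29 29 29 29 30 28 28 27 23 33
 53 64 65 67 66 71 85 91 93 94 98]
bbox [420 140  35  90]
[ 57  56  55  53  37  24  21  21  26  29  35  40  45  47  47  47  47  47
  45  44  43  42  42  42  44  40  45  59  85  96 106 112 119 127 128 128
 124]
[[125.5 208.5  18.5]]
[[217.5        206.5         17.39999962]]
```

```bash
python3 - <<'E'
from h import *
a,b=load("w1"),load("w2")
for n,p,q in (("hR",(318.7,192.5),(444.7,191.5)),("hL",(301.5,192.5),(427.9,191.5)),("nut",(127,206),(218.5,205)),("stud",(112,213),(213,209)),("handle near",(310,153),(436,153)),("far",(311,232),(432,230))):
    print(n,tri([a,b],[p,q]))
print(plane(a,[(310,153),(310.5,232),(301.5,192.5),(318.7,192.5)],.165))
# tray corner edges: inner blue end
print(plane(b,[(200,138),(207,238)],.02))
plan((.496,.372,.27,-.0),(.495,.372,.139,0))
E
```

```text
hR (array([0.48703548, 0.37371648, 0.16586141]), np.float64(0.0003983696476018813))
hL (array([0.48676826, 0.3600883 , 0.16678401]), np.float64(0.00034223247138029557))
nut (array([0.53240179, 0.16174616, 0.0712108 ]), np.float64(0.0004932863280671513))
stud (array([0.52632824, 0.16669076, 0.10469497]), np.float64(0.0019343528421249384))
handle near (array([0.45736997, 0.36664332, 0.15717854]), np.float64(0.0007634679168187351))
far (array([0.52123451, 0.36752917, 0.164908  ]), np.float64(4.618243550264515e-05))
[[0.45517106 0.36685179 0.165     ]
 [0.52124596 0.36711644 0.165     ]
 [0.48696478 0.35999793 0.165     ]
 [0.48688599 0.37371796 0.165     ]]
[[0.46462274 0.13122888 0.02      ]
 [0.59637145 0.1253916  0.02      ]]
t 1.9 q [ 0.46  0.03  1.8   0.    1.31 -1.1 ] P [0.4897 0.2738 0.269 ] yaw -0.002
shift [-0.0243  0.3928 -0.0036] turn [ 0.0015  0.0002 -0.0031] rows>=2
shift [0.004 0.    0.524] turn [0. 0. 0.] rows>=3
```

Emit:
{"api": "play_rows", "payload": {"rows": [[[0.007, 0.373, 0], [0, 0, 0]], [[0.007, 0.373, 0], [0, 0, 0]], [[0.007, 0.373, 0], [0, 0, 0]], [[0.007, 0.373, 0.1], [0, 0, 0]], [[0.007, 0.373, 0.25], [0, 0, 0]], [[0.007, 0.373, 0.4], [0, 0, 0]], [[0.007, 0.373, 0.515], [0, 0, 0]], [[0.007, 0.373, 0.515], [0, 0, 0]], [[0.007, 0.373, 0.515], [0, 0, 0]]]}}

```text
time: 2.67
tool_pos: [0.4868, 0.3659, 0.1379]
tcp_rot: [-0.003, -3.137, 0.004]
wrist_force: [0.1, -0.0, 0.1]
width: 0.999
grip_force: 0.0
```

Emit:
{"api": "play_rows", "payload": {"rows": [[[0, 0, 0], [0, 0, 0]], [[0, 0, 0], [0, 0, 0]], [[0, 0, 0], [0, 0, 0]], [[0, 0, 0], [0, 0, 0]], [[0, 0, 0], [0, 0, 0]], [[0, 0, 0], [0, 0, 0]], [[0, 0, 0], [0, 0, 0]], [[0, 0, 0], [0, 0, 0]], [[0, 0, 0], [0, 0, 0]], [[0, 0, 0], [0, 0, 0]]], "claw": -1, "newtons": 60}}

```text
time: 3.5
tool_pos: [0.4894, 0.3662, 0.1413]
tcp_rot: [0.004, 3.14, 0.002]
wrist_force: [-1.0, 2.1, 5.9]
width: 0.15
grip_force: 59.3
```

Gripped at the expected 13 mm. I'll lift, checking for the snap-over.

Emit:
{"api": "play_rows", "payload": {"rows": [[[0, 0, -0.05], [0, 0, 0]], [[0, 0, -0.1], [0, 0, 0]], [[0, 0, -0.15], [0, 0, 0]], [[0, 0, -0.2], [0, 0, 0]], [[0, 0, -0.21], [0, 0, 0]], [[0, 0, -0.21], [0, 0, 0]], [[0, 0, -0.21], [0, 0, 0]], [[0, 0, -0.21], [0, 0, 0]]]}}

```text
time: 4.17
tool_pos: [0.4893, 0.3662, 0.1927]
tcp_rot: [0.005, 3.14, 0.002]
wrist_force: [1.0, 3.3, 2.8]
width: 0.148
grip_force: 60.5
```

Emit:
{"api": "play_rows", "payload": {"rows": [[[0, 0, 0], [0, 0, 0]], [[0, 0, 0], [0, 0, 0]], [[0, 0, 0], [0, 0, 0]], [[0, 0, 0], [0, 0, 0]], [[0, 0, 0], [0, 0, 0]], [[0, 0, 0], [0, 0, 0]], [[0, 0, -0.1], [0, 0, 0]], [[0, 0, -0.25], [0, 0, 0]], [[0, 0, -0.35], [0, 0, 0]], [[0, 0, -0.35], [0, 0, 0]], [[0, 0, -0.35], [0, 0, 0]]], "claw": 1}}

```text
time: 5.08
tool_pos: [0.49, 0.3663, 0.2828]
tcp_rot: [0.006, 3.137, 0.004]
wrist_force: [0.4, 0.1, -0.8]
width: 1.001
grip_force: 0.0
```

```bash
python3 - <<'E'
from h import *
a,b=grab("scene"),grab("side");np.savez("scene2.npz",**a);np.savez("side2.npz",**b)
# left-nut grip: centre .5324,.1617, top .0712
u=a["image"][250:340,370:460];v=b["image"][80:170,240:330]
save(np.hstack([cv2.resize(x,None,fx=4,fy=4) for x in (u,v)]),"g.png")
plan((.533,.162,.28,0.9))
E
```

```text
t 5.2 q [ 0.6   0.12  1.69 -0.    1.34 -0.97] P [0.4884 0.3652 0.2791] yaw -0.004
shift [-0.1814 -0.8122 -0.003 ] turn [-3.0000e-04 -1.7000e-03 -1.1505e+00] rows>=7
```

View pics/g.png

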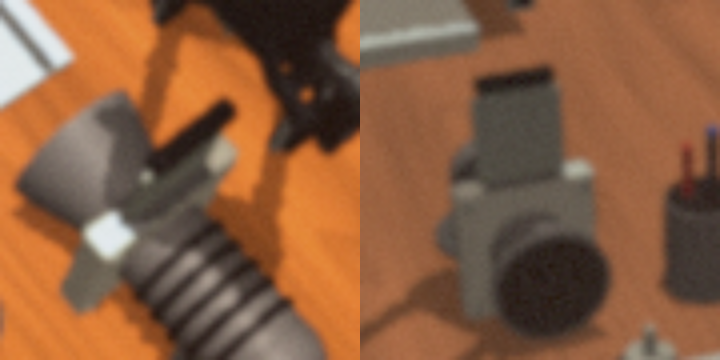

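The gate is open: the blade stands high in both views. Next is the left nut.

Emit:
{"api": "play_rows", "payload": {"rows": [[[-0.18, -0.813, 0], [0, 0, -0.766]], [[-0.18, -0.813, 0], [0, 0, -0.766]], [[-0.18, -0.813, 0], [0, 0, -0.766]], [[-0.18, -0.813, 0], [0, 0, -0.766]], [[-0.18, -0.813, 0], [0, 0, -0.766]], [[-0.18, -0.813, 0], [0, 0, -0.766]], [[-0.18, -0.813, 0], [0, 0, -0.766]]]}}

```text
time: 5.77
tool_pos: [0.5325, 0.1586, 0.2777]
tcp_rot: [0.919, -3.0, 0.001]
wrist_force: [0.0, 0.1, 0.7]
width: 1.001
grip_force: 0.0
```

Emit:
{"api": "play_rows", "payload": {"rows": [[[0, 0, 0.32], [0, 0, -0.766]], [[0, 0, 0.32], [0, 0, -0.766]], [[0, 0, 0.32], [0, 0, -0.766]], [[0, 0, 0.32], [0, 0, -0.766]], [[0, 0, 0.32], [0, 0, -0.766]], [[0, 0, 0.32], [0, 0, -0.766]], [[0, 0, 0.32], [0, 0, -0.766]]]}}

```text
time: 6.35
tool_pos: [0.5321, 0.1628, 0.1987]
tcp_rot: [1.769, -2.594, -0.002]
wrist_force: [0.7, -0.3, -0.4]
width: 0.998
grip_force: 0.0
```

```bash
python3 - <<'E'
from h import *
c=grab('wrist');np.savez('w3.npz',**c);save(c['image'],'w3.png')
plan((.5325,.162,.043,1.2))
print(proj(c,[(.5325,.162,.071),(.5325,.162,.1)]))
E
```

```text
t 6.4 q [ 0.25  0.07  1.89  0.    1.18 -2.52] P [0.5324 0.1628 0.1991] yaw 1.197
shift [ 0.0022 -0.0023  0.6244] turn [ 0.0019 -0.0009 -0.0035] rows>=4
[[317.36815248 184.52160028]
 [317.29575018 194.68229266]]
```

View pics/w3.png

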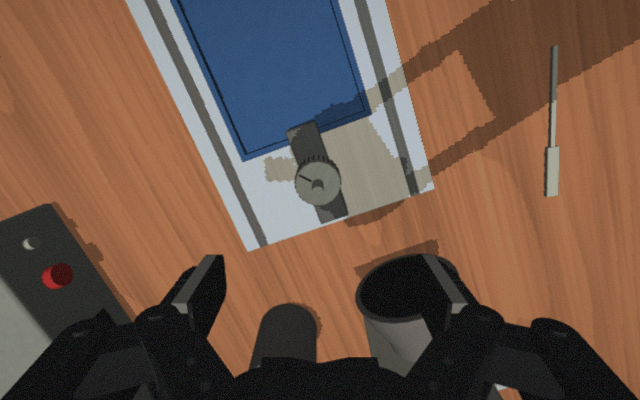

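The nut's top is at (319,184), which matches the prediction, with an index notch at its upper left. Descend and grip.

Emit:
{"api": "play_rows", "payload": {"rows": [[[0, 0, 0.16], [0, 0, 0]], [[0, 0, 0.32], [0, 0, 0]], [[0, 0, 0.48], [0, 0, 0]], [[0, 0, 0.6], [0, 0, 0]], [[0, 0, 0.624], [0, 0, 0]], [[0, 0, 0.624], [0, 0, 0]]]}}

```text
time: 6.9
tool_pos: [0.5304, 0.1617, 0.0413]
tcp_rot: [1.768, -2.589, -0.004]
wrist_force: [0.0, -0.0, 0.6]
width: 0.997
grip_force: 0.0
```

Emit:
{"api": "play_rows", "payload": {"rows": [[[0, 0, 0], [0, 0, 0]], [[0, 0, 0], [0, 0, 0]], [[0, 0, 0], [0, 0, 0]], [[0, 0, 0], [0, 0, 0]], [[0, 0, 0], [0, 0, 0]], [[0, 0, 0], [0, 0, 0]], [[0, 0, 0], [0, 0, 0]], [[0, 0, 0], [0, 0, 0]]], "claw": -1, "newtons": 50}}

```text
time: 7.57
tool_pos: [0.5338, 0.1632, 0.0469]
tcp_rot: [-1.771, 2.592, 0.001]
wrist_force: [-4.7, 1.3, 9.4]
width: 0.452
grip_force: 49.4
```

Emit:
{"api": "play_rows", "payload": {"rows": [[[0, 0, 0], [0, 0, 0.15]], [[0, 0, 0], [0, 0, 0.3]], [[0, 0, 0], [0, 0, 0.45]], [[0, 0, 0], [0, 0, 0.6]], [[0, 0, 0], [0, 0, 0.75]], [[0, 0, 0.002], [0, 0, 0.9]], [[0, 0, 0.002], [0, 0, 1]], [[0, 0, 0.002], [0, 0, 1]]]}}

```text
time: 8.23
tool_pos: [0.5354, 0.1617, 0.0464]
tcp_rot: [-0.64, 3.071, -0.002]
wrist_force: [-0.7, -3.7, 5.5]
width: 0.453
grip_force: 49.9
```

```bash
python3 -c "
from h import *
plan((.5325,.162,.043,1.2)); print(bot.read_state()['torque'],bot.read_state()['wrist_force'])"
```

```text
t 8.2 q [ 0.25  0.23  2.02 -0.    0.89 -1.73] P [0.5354 0.1617 0.0464] yaw 0.411
shift [0.0103 0.0056 0.0136] turn [-0.0049  0.0039 -1.0044] rows>=6
[-0.69425984  0.03569151 -0.09807511] [-0.72676908 -3.73812516  5.46006138]
```

Emit:
{"api": "play_rows", "payload": {"rows": [[[0, 0, 0], [0, 0, 0.15]], [[0, 0, 0], [0, 0, 0.3]], [[0, 0, 0], [0, 0, 0.45]], [[0, 0, 0], [0, 0, 0.6]], [[0, 0, 0], [0, 0, 0.75]], [[0, 0, 0.002], [0, 0, 0.9]], [[0, 0, 0.002], [0, 0, 1]], [[0, 0, 0.002], [0, 0, 1]]]}}

```text
time: 8.9
tool_pos: [0.5354, 0.1596, 0.0458]
tcp_rot: [0.582, 3.082, -0.005]
wrist_force: [0.3, -11.0, 7.1]
width: 0.452
grip_force: 50.1
```

Emit:
{"api": "play_rows", "payload": {"rows": [[[0, 0, 0], [0, 0, 0.15]], [[0, 0, 0], [0, 0, 0.3]], [[0, 0, 0], [0, 0, 0.45]], [[0, 0, 0], [0, 0, 0.6]], [[0, 0, 0], [0, 0, 0.75]], [[0, 0, 0.002], [0, 0, 0.9]], [[0, 0, 0.002], [0, 0, 1]], [[0, 0, 0.002], [0, 0, 1]]]}}

```text
time: 9.57
tool_pos: [0.5337, 0.158, 0.0452]
tcp_rot: [1.717, 2.626, -0.008]
wrist_force: [-4.0, -17.2, 11.5]
width: 0.449
grip_force: 50.6
```

Emit:
{"api": "play_rows", "payload": {"rows": [[[0, 0, 0], [0, 0, 0.15]], [[0, 0, 0], [0, 0, 0.3]], [[0, 0, 0], [0, 0, 0.45]], [[0, 0, 0], [0, 0, 0.6]], [[0, 0, 0], [0, 0, 0.75]], [[0, 0, 0.002], [0, 0, 0.9]], [[0, 0, 0.002], [0, 0, 1]], [[0, 0, 0.002], [0, 0, 1]]]}}

```text
time: 10.23
tool_pos: [0.5316, 0.158, 0.0446]
tcp_rot: [2.592, 1.769, -0.011]
wrist_force: [-9.2, -16.9, 18.3]
width: 0.451
grip_force: 51.1
```

```bash
python3 -c "
from h import *
plan((.5325,.162,.043,1.2)); print(bot.read_state()['torque'],bot.read_state()['wrist_force'])"
```

```text
t 10.2 q [ 0.25  0.23  2.02 -0.01  0.89  0.63] P [0.5316 0.158  0.0446] yaw -1.944
shift [ 0.0163 -0.0023  0.0061] turn [1.5700e-02 2.4000e-03 3.9969e+00] rows>=25
[-2.59037767  1.63819916 -0.13531693] [ -9.21258999 -16.87998743  18.292063  ]
```

Rotation is following; side force is building from a slight off-centre grip. Re-seat the grip and continue.

Emit:
{"api": "play_rows", "payload": {"rows": [[[0, 0, 0], [0, 0, 0]], [[0, 0, 0], [0, 0, 0]], [[0, 0, 0], [0, 0, 0]], [[0, 0, 0], [0, 0, 0]]], "claw": 0.3}}

```text
time: 10.57
tool_pos: [0.5337, 0.1626, 0.0427]
tcp_rot: [2.593, 1.773, 0.002]
wrist_force: [-0.7, 0.3, 0.4]
width: 0.652
grip_force: 0.0
```

Emit:
{"api": "play_rows", "payload": {"rows": [[[0, 0, 0], [0, 0, 0]], [[0, 0, 0], [0, 0, 0]], [[0, 0, 0], [0, 0, 0]], [[0, 0, 0], [0, 0, 0]], [[0, 0, 0], [0, 0, 0]], [[0, 0, 0], [0, 0, 0]]], "claw": -1}}

```text
time: 11.07
tool_pos: [0.5334, 0.1625, 0.0424]
tcp_rot: [-2.593, -1.774, -0.001]
wrist_force: [-1.9, 0.9, 5.7]
width: 0.454
grip_force: 49.9
```

Emit:
{"api": "play_rows", "payload": {"rows": [[[0, 0, 0], [0, 0, 0.15]], [[0, 0, 0], [0, 0, 0.3]], [[0, 0, 0], [0, 0, 0.45]], [[0, 0, 0], [0, 0, 0.6]], [[0, 0, 0], [0, 0, 0.75]], [[0, 0, 0.002], [0, 0, 0.9]], [[0, 0, 0.002], [0, 0, 1]], [[0, 0, 0.002], [0, 0, 1]]]}}

```text
time: 11.73
tool_pos: [0.5345, 0.1614, 0.0419]
tcp_rot: [3.073, 0.644, 0.004]
wrist_force: [2.9, -4.5, 2.3]
width: 0.454
grip_force: 50.2
```

Emit:
{"api": "play_rows", "payload": {"rows": [[[0, 0, 0], [0, 0, 0.15]], [[0, 0, 0], [0, 0, 0.3]], [[0, 0, 0], [0, 0, 0.45]], [[0, 0, 0], [0, 0, 0.6]], [[0, 0, 0], [0, 0, 0.75]], [[0, 0, 0.002], [0, 0, 0.9]], [[0, 0, 0.002], [0, 0, 1]], [[0, 0, 0.002], [0, 0, 1]]]}}

```text
time: 12.4
tool_pos: [0.5345, 0.1599, 0.0413]
tcp_rot: [3.085, -0.578, 0.005]
wrist_force: [4.2, -9.8, 2.8]
width: 0.453
grip_force: 50.4
```

```bash
python3 -c "
from h import *
plan((.5325,.162,.043,1.2)); print(bot.read_state()['torque'],bot.read_state()['wrist_force'])"
```

```text
t 12.4 q [ 0.25  0.24  2.02 -0.01  0.88  2.19] P [0.5345 0.1599 0.0413] yaw 2.771
shift [-0.0105 -0.005  -0.0068] turn [-1.1000e-03 -5.9000e-03  2.0001e+00] rows>=13
[-1.62743832 -0.53412002 -0.06628477] [ 4.20603    -9.77499041  2.83476575]
```

Emit:
{"api": "play_rows", "payload": {"rows": [[[0, 0, 0], [0, 0, 0]], [[0, 0, 0], [0, 0, 0]], [[0, 0, 0], [0, 0, 0]], [[0, 0, 0], [0, 0, -1]], [[0, 0, 0], [0, 0, -1]], [[0, 0, 0], [0, 0, -1]], [[0, 0, 0], [0, 0, -1]], [[0, 0, 0], [0, 0, -1]], [[0, 0, 0], [0, 0, -1]], [[0, 0, 0], [0, 0, -1]]], "claw": 0.3}}

```text
time: 13.23
tool_pos: [0.5325, 0.1626, 0.0406]
tcp_rot: [-3.072, -0.657, 0.002]
wrist_force: [1.1, 0.1, 0.3]
width: 0.653
grip_force: 0.0
```

Emit:
{"api": "play_rows", "payload": {"rows": [[[0, 0, 0], [0, 0, -1]], [[0, 0, 0], [0, 0, -1]], [[0, 0, 0], [0, 0, -1]], [[0, 0, 0], [0, 0, -1]], [[0, 0, 0], [0, 0, -1]], [[0, 0, 0], [0, 0, -1]], [[0, 0, 0], [0, 0, -1]], [[0, 0, 0], [0, 0, -1]]]}}

```text
time: 13.9
tool_pos: [0.5325, 0.1625, 0.0406]
tcp_rot: [-2.591, -1.776, 0.001]
wrist_force: [-0.5, 0.0, 0.3]
width: 0.649
grip_force: 0.0
```

Emit:
{"api": "play_rows", "payload": {"rows": [[[0, 0, 0], [0, 0, 0]], [[0, 0, 0], [0, 0, 0]], [[0, 0, 0], [0, 0, 0]], [[0, 0, 0], [0, 0, 0]], [[0, 0, 0], [0, 0, 0]], [[0, 0, 0], [0, 0, 0]]], "claw": -1}}

```text
time: 14.4
tool_pos: [0.5332, 0.1622, 0.0412]
tcp_rot: [2.593, 1.773, 0.0]
wrist_force: [-0.4, -0.0, 1.4]
width: 0.458
grip_force: 50.2
```

Emit:
{"api": "play_rows", "payload": {"rows": [[[0, 0, 0], [0, 0, 0.15]], [[0, 0, 0], [0, 0, 0.3]], [[0, 0, 0], [0, 0, 0.45]], [[0, 0, 0], [0, 0, 0.6]], [[0, 0, 0], [0, 0, 0.75]], [[0, 0, 0.002], [0, 0, 0.9]], [[0, 0, 0.002], [0, 0, 1]], [[0, 0, 0.002], [0, 0, 1]]]}}

```text
time: 15.07
tool_pos: [0.5359, 0.1621, 0.0408]
tcp_rot: [3.072, 0.647, 0.009]
wrist_force: [6.9, -2.0, -5.3]
width: 0.452
grip_force: 51.5
```

```bash
python3 -c "
from h import *
plan((.5325,.162,.043,1.2)); print(bot.read_state()['torque'],bot.read_state()['wrist_force'])"
```

```text
t 15.1 q [ 0.25  0.24  2.02 -0.    0.88  1.41] P [0.5359 0.1621 0.0408] yaw -2.727
shift [-0.0127 -0.0053 -0.009 ] turn [-0.0064 -0.0079  3.0004] rows>=19
[-0.02584224 -1.2078563   1.03527138] [ 6.92285594 -1.95140092 -5.30860698]
```

Emit:
{"api": "play_rows", "payload": {"rows": [[[0, 0, 0], [0, 0, 0.15]], [[0, 0, 0], [0, 0, 0.3]], [[0, 0, 0], [0, 0, 0.45]], [[0, 0, 0], [0, 0, 0.45]]]}}

```text
time: 15.4
tool_pos: [0.5352, 0.1607, 0.041]
tcp_rot: [3.137, 0.094, 0.006]
wrist_force: [5.8, -6.6, -1.0]
width: 0.454
grip_force: 51.6
```

```bash
python3 -c "
from h import *
plan((.5325,.162,.043,1.2)); print(bot.read_state()['torque'],bot.read_state()['wrist_force'])"
```

```text
t 15.4 q [ 0.25  0.24  2.02 -0.    0.88  1.76] P [0.5352 0.1607 0.041 ] yaw -3.082
shift [-0.0104 -0.0057 -0.0081] turn [-2.5000e-03 -7.1000e-03  2.5482e+00] rows>=16
[-1.01119934 -0.78418975  0.582933  ] [ 5.80126093 -6.62307878 -1.0327915 ]
```

The torque rose to about 1 N m, so the left nut is tight and the pads slipped. Release, rise and unwind toward a view over the tray.

Emit:
{"api": "play_rows", "payload": {"rows": [[[0, 0, 0], [0, 0, 0]], [[0, 0, 0], [0, 0, 0]], [[0, 0, 0], [0, 0, 0]], [[0, 0, 0], [0, 0, 0]], [[0, 0, 0], [0, 0, 0]], [[0, 0, -0.15], [0, 0, 0]], [[0, 0, -0.3], [0, 0, 0]], [[0, 0, -0.45], [0, 0, 0]], [[0, 0, -0.6], [0, 0, 0]], [[0, 0, -0.8], [0, 0, 0]], [[0, 0, -0.8], [0, 0, 0]], [[0, 0, -0.8], [0, 0, 0]]], "claw": 0.8}}

```text
time: 16.4
tool_pos: [0.5359, 0.1631, 0.246]
tcp_rot: [-3.138, -0.096, -0.015]
wrist_force: [0.9, -0.9, -0.1]
width: 0.901
grip_force: 0.0
```

Emit:
{"api": "play_rows", "payload": {"rows": [[[0, 0, -0.2], [0, 0, -1]], [[0, 0, -0.2], [0, 0, -1]], [[0, 0, -0.2], [0, 0, -1]], [[0, 0, -0.2], [0, 0, -1]], [[0, 0, -0.2], [0, 0, -1]], [[0, 0, -0.2], [0, 0, -1]], [[0, 0, -0.2], [0, 0, -1]]]}}

```text
time: 16.98
tool_pos: [0.5319, 0.162, 0.2876]
tcp_rot: [-2.86, -1.298, 0.007]
wrist_force: [0.4, 0.3, -0.4]
width: 0.898
grip_force: 0.0
```

Emit:
{"api": "play_rows", "payload": {"rows": [[[0, 0, 0], [0, 0, -1]], [[0, 0, 0], [0, 0, -1]], [[0, 0, 0], [0, 0, -1]], [[0, 0, 0], [0, 0, -1]], [[0, 0, 0], [0, 0, -1]], [[0, 0, 0], [0, 0, -1]], [[0, 0, 0], [0, 0, -1]]]}}

```text
time: 17.57
tool_pos: [0.5319, 0.162, 0.2875]
tcp_rot: [-2.144, -2.292, 0.006]
wrist_force: [-0.3, -0.0, 0.6]
width: 0.898
grip_force: 0.0
```

Emit:
{"api": "play_rows", "payload": {"rows": [[[0, 0, 0], [0, 0, -1]], [[0, 0, 0], [0, 0, -1]], [[0, 0, 0], [0, 0, -1]], [[0, 0, 0], [0, 0, -1]], [[0, 0, 0], [0, 0, -1]], [[0, 0, 0], [0, 0, -1]], [[0, 0, 0], [0, 0, -1]]]}}

```text
time: 18.15
tool_pos: [0.5319, 0.162, 0.2875]
tcp_rot: [-1.104, -2.937, 0.004]
wrist_force: [1.0, -0.5, -0.3]
width: 0.898
grip_force: 0.0
```

```bash
python3 -c "
from h import *
plan((.50,-.04,.29,0),(.525,-.237,.2,.46))"
```

```text
t 18.1 q [ 0.25  0.01  1.79  0.    1.35 -0.6 ] P [0.5319 0.162  0.2875] yaw -0.719
shift [-0.4361 -0.6919 -0.0086] turn [-0.0033 -0.0049 -0.9152] rows>=6
shift [-0.1   -0.788  0.36 ] turn [ 0.      0.     -0.5857] rows>=5
```

Emit:
{"api": "play_rows", "payload": {"rows": [[[-0.436, -0.692, 0], [0, 0, -0.915]], [[-0.436, -0.692, 0], [0, 0, -0.915]], [[-0.436, -0.692, 0], [0, 0, -0.915]], [[-0.436, -0.692, 0], [0, 0, -0.915]], [[-0.436, -0.692, 0], [0, 0, -0.915]], [[-0.436, -0.692, 0], [0, 0, -0.915]], [[-0.436, -0.692, 0], [0, 0, -0.915]], [[-0.436, -0.692, 0], [0, 0, -0.915]]]}}

```text
time: 18.82
tool_pos: [0.4987, -0.0407, 0.288]
tcp_rot: [-0.012, -3.138, -0.001]
wrist_force: [0.2, 0.6, -1.2]
width: 0.902
grip_force: 0.0
```

```bash
python3 - <<'E'
from h import *
c=grab('wrist');np.savez('w4.npz',**c);save(c['image'],'w4.png')
plan((.525,-.237,.2,.46))
E
```

```text
t 18.9 q [-0.13 -0.1   1.89  0.    1.35 -1.69] P [ 0.4989 -0.0399  0.2883] yaw -0.008
shift [-0.1119 -0.7876  0.352 ] turn [ 0.002  -0.0042 -0.5961] rows>=5
```

View pics/w4.png

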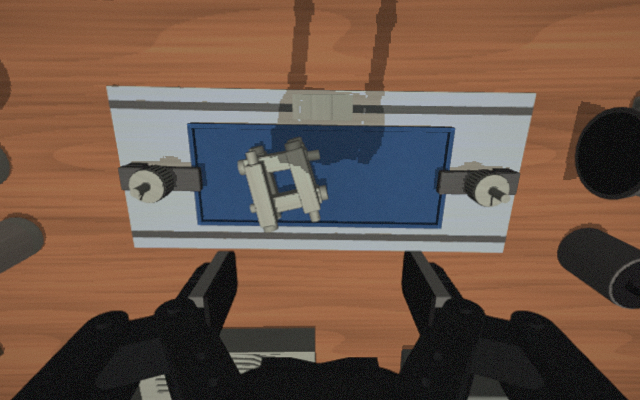

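The view shows the whole tray, with the heap of crossed blanks at (280,185), the right nut's top at (152,187) and the left nut's top at (490,189).

```bash
python3 - <<'E'
from h import *
c=load('w4');im=c["image"]
print(plane(c,[(153,186)],.073),plane(c,[(489,188)],.068))
hsv=cv2.cvtColor(im,cv2.COLOR_RGB2HSV);m=cv2.inRange(hsv,(100,130,40),(125,255,255));m[:110]=0;m[240:]=0
k=max(cv2.findContours(m,0,2)[0],key=cv2.contourArea);h=cv2.convexHull(k)
print(cv2.approxPolyDP(h,5,True)[:,0].tolist()); r=cv2.minAreaRect(plane(c,h[:,0],.024)[:,:2].astype(np.float32));print(r)
print(plane(c,[(195,131),(446,134),(200,222),(438,224)],.016))
# pitch: rotation order check, next goal
plan((.525,-.237,.2,.46))
E
```

```text
[[ 0.52200414 -0.23033522  0.073     ]] [[0.52869325 0.15804466 0.068     ]]
[[188, 124], [453, 128], [440, 226], [200, 224]]
((0.5264477729797363, -0.038510605692863464), (0.32900184392929077, 0.13444608449935913), 88.69239807128906)
[[ 0.46631472 -0.19631962  0.016     ]
 [ 0.47228481  0.12138386  0.016     ]
 [ 0.59011978 -0.20465876  0.016     ]
 [ 0.59557639  0.12415608  0.016     ]]
t 18.9 q [-0.13 -0.1   1.89  0.    1.35 -1.69] P [ 0.4989 -0.0399  0.2883] yaw -0.008
shift [-0.1119 -0.7876  0.352 ] turn [ 0.002  -0.0042 -0.5961] rows>=5
```

Emit:
{"api": "play_rows", "payload": {"rows": [[[-0.11, -0.79, 0], [0, 0, -0.595]], [[-0.11, -0.79, 0], [0, 0, -0.595]], [[-0.11, -0.79, 0], [0, 0, -0.595]], [[-0.11, -0.79, 0.1], [0, 0, -0.595]], [[-0.11, -0.79, 0.25], [0, 0, -0.595]], [[-0.11, -0.79, 0.35], [0, 0, -0.595]], [[-0.11, -0.79, 0.35], [0, 0, -0.595]], [[-0.11, -0.79, 0.35], [0, 0, -0.595]]]}}

```text
time: 19.53
tool_pos: [0.5235, -0.2358, 0.1977]
tcp_rot: [0.714, -3.051, -0.011]
wrist_force: [-0.1, 0.9, 0.1]
width: 0.902
grip_force: 0.0
```

```bash
python3 - <<'E'
from h import *
c=grab('wrist');np.savez('w5.npz',**c);save(c['image'],'w5.png')
plan((.5238,-.238,.044,.46))
print(proj(c,[(.5238,-.238,.073)]))
a=load("scene");print("lens,jar,bottle",plane(a,[(272,124),(246,123),(217,126)],.06))
g=cv2.GaussianBlur(cv2.cvtColor(c["image"],cv2.COLOR_RGB2GRAY),(3,3),0)[130:250,250:400]
cr=cv2.HoughCircles(g,cv2.HOUGH_GRADIENT,1,20,param1=120,param2=12,minRadius=16,maxRadius=32)
if cr is not None: print(cr[0,:3]+[250,130,0],plane(c,cr[0,:3,:2]+[250,130],.0725))
E
```

```text
t 19.6 q [-0.47  0.1   1.85  0.    1.19 -2.5 ] P [ 0.5253 -0.2358  0.2008] yaw 0.461
shift [ 0.0074 -0.0081  0.627 ] turn [ 0.006  -0.0035  0.0012] rows>=4
[[314.68991633 186.51718569]]
lens,jar,bottle [[ 0.42191126 -0.43241182  0.06      ]
 [ 0.49772238 -0.49445791  0.06      ]
 [ 0.59320742 -0.54520063  0.06      ]]
[[314.5        184.5         22.20000076]
 [284.5        157.5         19.        ]
 [300.5        217.5         31.39999962]] [[ 0.52237803 -0.23888311  0.0725    ]
 [ 0.51240466 -0.27183888  0.0725    ]
 [ 0.55525716 -0.2366138   0.0725    ]]
```

View pics/w5.png

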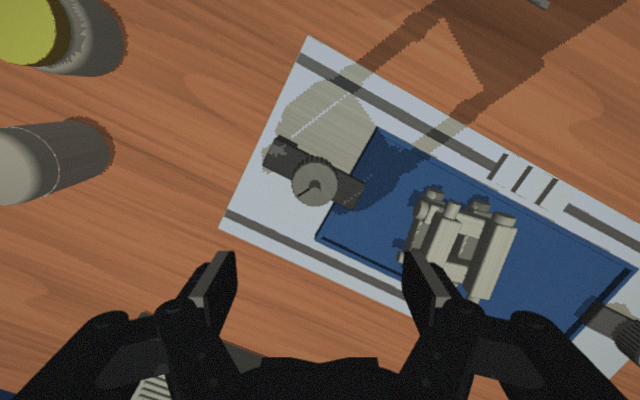

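The right nut's top centre is at (314.5,184.5), which puts its axis at (0.5225,-0.2385), in agreement with the tray geometry. Descend and screw.

Emit:
{"api": "play_rows", "payload": {"rows": [[[0.013, -0.004, 0.16], [0, 0, 0]], [[0.013, -0.004, 0.32], [0, 0, 0]], [[0.013, -0.004, 0.48], [0, 0, 0]], [[0.013, -0.004, 0.6], [0, 0, 0]], [[0.013, -0.004, 0.623], [0, 0, 0]], [[0.013, -0.004, 0.623], [0, 0, 0]]]}}

```text
time: 20.08
tool_pos: [0.5236, -0.2378, 0.0468]
tcp_rot: [0.72, -3.056, -0.003]
wrist_force: [0.5, 0.3, 1.2]
width: 0.898
grip_force: 0.0
```

Emit:
{"api": "play_rows", "payload": {"rows": [[[0, 0, 0], [0, 0, 0]], [[0, 0, 0], [0, 0, 0]], [[0, 0, 0], [0, 0, 0]], [[0, 0, 0], [0, 0, 0]], [[0, 0, 0], [0, 0, 0]], [[0, 0, 0], [0, 0, 0]], [[0, 0, 0], [0, 0, 0]], [[0, 0, 0], [0, 0, 0]]], "claw": -1, "newtons": 50}}

```text
time: 20.75
tool_pos: [0.5255, -0.2385, 0.0511]
tcp_rot: [-0.716, 3.056, 0.001]
wrist_force: [-3.2, 8.4, 11.3]
width: 0.455
grip_force: 49.4
```

Emit:
{"api": "play_rows", "payload": {"rows": [[[0, 0, 0], [0, 0, 0.15]], [[0, 0, 0], [0, 0, 0.3]], [[0, 0, 0], [0, 0, 0.45]], [[0, 0, 0], [0, 0, 0.6]], [[0, 0, 0], [0, 0, 0.75]], [[0, 0, 0.002], [0, 0, 0.9]], [[0, 0, 0.002], [0, 0, 1]], [[0, 0, 0.002], [0, 0, 1]]]}}

```text
time: 21.42
tool_pos: [0.5256, -0.2404, 0.0505]
tcp_rot: [0.511, 3.096, -0.002]
wrist_force: [-3.6, 2.2, 8.3]
width: 0.45
grip_force: 49.5
```

Emit:
{"api": "play_rows", "payload": {"rows": [[[0, 0, 0], [0, 0, 0.15]], [[0, 0, 0], [0, 0, 0.3]], [[0, 0, 0], [0, 0, 0.45]], [[0, 0, 0], [0, 0, 0.6]], [[0, 0, 0], [0, 0, 0.75]], [[0, 0, 0.002], [0, 0, 0.9]], [[0, 0, 0.002], [0, 0, 1]], [[0, 0, 0.002], [0, 0, 1]]]}}

```text
time: 22.08
tool_pos: [0.5243, -0.2418, 0.05]
tcp_rot: [1.657, 2.666, -0.004]
wrist_force: [-6.9, -3.0, 9.1]
width: 0.447
grip_force: 49.8
```

Emit:
{"api": "play_rows", "payload": {"rows": [[[0, 0, 0], [0, 0, 0.15]], [[0, 0, 0], [0, 0, 0.3]], [[0, 0, 0], [0, 0, 0.45]], [[0, 0, 0], [0, 0, 0.6]], [[0, 0, 0], [0, 0, 0.75]], [[0, 0, 0.002], [0, 0, 0.9]], [[0, 0, 0.002], [0, 0, 1]], [[0, 0, 0.002], [0, 0, 1]]]}}

```text
time: 22.75
tool_pos: [0.5223, -0.2419, 0.0494]
tcp_rot: [2.552, 1.83, -0.007]
wrist_force: [-11.5, -5.1, 13.3]
width: 0.448
grip_force: 50.2
```

```bash
python3 -c "
from h import *
plan((.523,-.238,.043,.46)); print(bot.read_state()['torque'],bot.read_state()['wrist_force'])"
```

```text
t 22.8 q [-0.47  0.26  1.98 -0.01  0.91 -0.14] P [ 0.5223 -0.2419  0.0494] yaw -1.897
shift [ 0.0156 -0.0022  0.0254] turn [-7.2000e-03 -3.0000e-04 -3.0013e+00] rows>=19
[-0.67508514  2.25499084 -0.07329468] [-11.47219958  -5.10810189  13.34818042]
```

Emit:
{"api": "play_rows", "payload": {"rows": [[[0, 0, 0], [0, 0, 0]], [[0, 0, 0], [0, 0, 0]], [[0, 0, 0], [0, 0, 0]], [[0, 0, 0], [0, 0, 0]]], "claw": 0.3}}

```text
time: 23.08
tool_pos: [0.5249, -0.2399, 0.0468]
tcp_rot: [2.549, 1.833, 0.002]
wrist_force: [1.1, 0.4, -0.5]
width: 0.646
grip_force: 0.0
```

Emit:
{"api": "play_rows", "payload": {"rows": [[[0, 0, 0], [0, 0, 0]], [[0, 0, 0], [0, 0, 0]], [[0, 0, 0], [0, 0, 0]], [[0, 0, 0], [0, 0, 0]], [[0, 0, 0], [0, 0, 0]], [[0, 0, 0], [0, 0, 0]]], "claw": -1}}

```text
time: 23.58
tool_pos: [0.5232, -0.2392, 0.0464]
tcp_rot: [-2.549, -1.833, 0.002]
wrist_force: [-5.6, 2.1, 7.5]
width: 0.45
grip_force: 49.6
```

Emit:
{"api": "play_rows", "payload": {"rows": [[[0, 0, 0], [0, 0, 0.15]], [[0, 0, 0], [0, 0, 0.3]], [[0, 0, 0], [0, 0, 0.45]], [[0, 0, 0], [0, 0, 0.6]], [[0, 0, 0], [0, 0, 0.75]], [[0, 0, 0.002], [0, 0, 0.9]], [[0, 0, 0.002], [0, 0, 1]], [[0, 0, 0.002], [0, 0, 1]]]}}

```text
time: 24.25
tool_pos: [0.5234, -0.2393, 0.0459]
tcp_rot: [-3.059, -0.714, 0.003]
wrist_force: [-4.9, 0.6, 5.8]
width: 0.451
grip_force: 49.8
```

Emit:
{"api": "play_rows", "payload": {"rows": [[[0, 0, 0], [0, 0, 0.15]], [[0, 0, 0], [0, 0, 0.3]], [[0, 0, 0], [0, 0, 0.45]], [[0, 0, 0], [0, 0, 0.6]], [[0, 0, 0], [0, 0, 0.75]], [[0, 0, 0.002], [0, 0, 0.9]], [[0, 0, 0.002], [0, 0, 1]], [[0, 0, 0.002], [0, 0, 1]]]}}

```text
time: 24.92
tool_pos: [0.5234, -0.2396, 0.0453]
tcp_rot: [3.1, -0.511, -0.003]
wrist_force: [-3.4, 0.0, 6.6]
width: 0.455
grip_force: 49.9
```

```bash
python3 -c "
from h import *
plan((.523,-.238,.043,.46)); print(bot.read_state()['torque'],bot.read_state()['wrist_force'])"
```

```text
t 24.9 q [-0.47  0.26  1.98 -0.    0.9   1.43] P [ 0.5234 -0.2396  0.0453] yaw 2.815
shift [-0.0034 -0.0054  0.0091] turn [2.700e-03 5.000e-04 2.998e+00] rows>=19
[-0.0230752   0.63437297 -0.07070482] [-3.42940017  0.02361282  6.55216191]
```

Emit:
{"api": "play_rows", "payload": {"rows": [[[0, 0, 0], [0, 0, 0.15]], [[0, 0, 0], [0, 0, 0.3]], [[0, 0, 0], [0, 0, 0.45]], [[0, 0, 0], [0, 0, 0.6]], [[0, 0, 0], [0, 0, 0.75]], [[0, 0, 0.002], [0, 0, 0.9]], [[0, 0, 0.002], [0, 0, 1]], [[0, 0, 0.002], [0, 0, 1]]]}}

```text
time: 25.58
tool_pos: [0.5232, -0.2397, 0.0447]
tcp_rot: [2.667, -1.658, -0.003]
wrist_force: [-4.1, -0.8, 5.6]
width: 0.452
grip_force: 50.0
```

```bash
python3 -c "
from h import *
plan((.523,-.238,.043,.46)); print(bot.read_state()['torque'],bot.read_state()['wrist_force'])"
```

```text
t 25.6 q [-0.47  0.26  1.98 -0.    0.9   2.21] P [ 0.5232 -0.2397  0.0447] yaw 2.029
shift [-0.0065 -0.0024  0.0069] turn [ 2.6000e-03 -1.0000e-03  1.9981e+00] rows>=13
[-0.11267261  0.80262302 -0.1569488 ] [-4.05174169 -0.7780936   5.59720818]
```

Not stalled yet after 4.71 rad; regrip and continue.

Emit:
{"api": "play_rows", "payload": {"rows": [[[0, 0, 0], [0, 0, 0]], [[0, 0, 0], [0, 0, 0]], [[0, 0, 0], [0, 0, 0]], [[0, 0, 0], [0, 0, -1]], [[0, 0, 0], [0, 0, -1]], [[0, 0, 0], [0, 0, -1]], [[0, 0, 0], [0, 0, -1]], [[0, 0, 0], [0, 0, -1]], [[0, 0, 0], [0, 0, -1]], [[0, 0, 0], [0, 0, -1]]], "claw": 0.3}}

```text
time: 26.42
tool_pos: [0.5241, -0.2395, 0.0441]
tcp_rot: [-3.102, 0.498, -0.0]
wrist_force: [-0.5, -0.1, 0.0]
width: 0.651
grip_force: 0.0
```

Emit:
{"api": "play_rows", "payload": {"rows": [[[0, 0, 0], [0, 0, -1]], [[0, 0, 0], [0, 0, -1]], [[0, 0, 0], [0, 0, -1]], [[0, 0, 0], [0, 0, -1]], [[0, 0, 0], [0, 0, -1]], [[0, 0, 0], [0, 0, -1]], [[0, 0, 0], [0, 0, -1]], [[0, 0, 0], [0, 0, -1]]]}}

```text
time: 27.08
tool_pos: [0.5242, -0.2395, 0.0441]
tcp_rot: [-3.058, -0.72, -0.0]
wrist_force: [0.8, -0.2, 1.3]
width: 0.651
grip_force: 0.0
```

Emit:
{"api": "play_rows", "payload": {"rows": [[[0, 0, 0], [0, 0, 0]], [[0, 0, 0], [0, 0, 0]], [[0, 0, 0], [0, 0, 0]], [[0, 0, 0], [0, 0, 0]], [[0, 0, 0], [0, 0, 0]], [[0, 0, 0], [0, 0, 0]]], "claw": -1}}

```text
time: 27.58
tool_pos: [0.5239, -0.2391, 0.0446]
tcp_rot: [-3.058, -0.717, 0.0]
wrist_force: [-2.1, 3.7, 4.3]
width: 0.452
grip_force: 50.1
```

Emit:
{"api": "play_rows", "payload": {"rows": [[[0, 0, 0], [0, 0, 0.15]], [[0, 0, 0], [0, 0, 0.3]], [[0, 0, 0], [0, 0, 0.45]], [[0, 0, 0], [0, 0, 0.6]], [[0, 0, 0], [0, 0, 0.75]], [[0, 0, 0.002], [0, 0, 0.9]], [[0, 0, 0.002], [0, 0, 1]], [[0, 0, 0.002], [0, 0, 1]]]}}

```text
time: 28.25
tool_pos: [0.5239, -0.2398, 0.044]
tcp_rot: [3.1, -0.51, -0.0]
wrist_force: [-1.6, 0.8, 4.5]
width: 0.452
grip_force: 50.1
```

```bash
python3 -c "
from h import *
plan((.523,-.238,.043,.46)); print(bot.read_state()['torque'],bot.read_state()['wrist_force'])"
```

```text
t 28.2 q [-0.47  0.26  1.98 -0.    0.9   1.42] P [ 0.5239 -0.2398  0.044 ] yaw 2.815
shift [-0.0056 -0.0055  0.004 ] turn [ 2.0000e-04 -3.0000e-04  2.9991e+00] rows>=19
[ 0.3219449   0.35407991 -0.10069566] [-1.63121772  0.80636875  4.54173121]
```

Emit:
{"api": "play_rows", "payload": {"rows": [[[0, 0, 0], [0, 0, 0.15]], [[0, 0, 0], [0, 0, 0.3]], [[0, 0, 0], [0, 0, 0.45]], [[0, 0, 0], [0, 0, 0.6]], [[0, 0, 0], [0, 0, 0.75]], [[0, 0, 0], [0, 0, 0.75]]]}}

```text
time: 28.75
tool_pos: [0.5255, -0.2427, 0.0442]
tcp_rot: [2.817, -1.382, 0.009]
wrist_force: [1.4, -8.2, -2.1]
width: 0.451
grip_force: 51.9
```

```bash
python3 -c "
from h import *
plan((.523,-.238,.043,.46)); print(bot.read_state()['torque'],bot.read_state()['wrist_force'])"
```

```text
t 28.8 q [-0.47  0.27  1.98 -0.    0.89  2.01] P [ 0.5255 -0.2427  0.0442] yaw 2.230
shift [-0.0211 -0.0035  0.0046] turn [-0.0069 -0.0075  2.2531] rows>=14
[-1.2920859  -0.14609215  0.4889104 ] [ 1.35275134 -8.23399153 -2.08397176]
```

The torque jumped, so the right nut is tight too. Rise and look at the heap from the other side (yaw π).

Emit:
{"api": "play_rows", "payload": {"rows": [[[0, 0, 0], [0, 0, 0]], [[0, 0, 0], [0, 0, 0]], [[0, 0, 0], [0, 0, 0]], [[0, 0, 0], [0, 0, 0]], [[0, 0, 0], [0, 0, 0]], [[0, 0, -0.15], [0, 0, 0]], [[0, 0, -0.3], [0, 0, 0]], [[0, 0, -0.45], [0, 0, 0]], [[0, 0, -0.6], [0, 0, -0.2]], [[0, 0, -0.85], [0, 0, -0.58]], [[0, 0, -0.85], [0, 0, -0.58]], [[0, 0, -0.85], [0, 0, -0.58]], [[0, 0, -0.85], [0, 0, -0.58]], [[0, 0, -0.85], [0, 0, -0.58]]], "claw": 0.8}}

```text
time: 29.92
tool_pos: [0.5237, -0.2394, 0.2561]
tcp_rot: [-3.059, 0.716, 0.0]
wrist_force: [-0.3, -0.2, -0.8]
width: 0.898
grip_force: 0.0
```

```bash
python3 -c "
from h import *
plan((.53,-.10,.25,3.12))"
```

```text
t 29.9 q [-0.47  0.06  1.79  0.    1.29  1.56] P [ 0.5237 -0.2394  0.2561] yaw 2.682
shift [-0.2247 -0.5109  0.0244] turn [-1.000e-04  3.000e-04 -5.576e-01] rows>=4
```

Emit:
{"api": "play_rows", "payload": {"rows": [[[-0.225, -0.51, 0.024], [0, 0, -0.558]], [[-0.225, -0.51, 0.024], [0, 0, -0.558]], [[-0.225, -0.51, 0.024], [0, 0, -0.558]], [[-0.225, -0.51, 0.024], [0, 0, -0.558]], [[-0.225, -0.51, 0.024], [0, 0, -0.558]], [[-0.225, -0.51, 0.024], [0, 0, -0.558]], [[-0.225, -0.51, 0.024], [0, 0, -0.558]]]}}

```text
time: 30.5
tool_pos: [0.5293, -0.1009, 0.2491]
tcp_rot: [3.141, -0.034, -0.003]
wrist_force: [-0.2, -0.4, 0.1]
width: 0.896
grip_force: 0.0
```

```bash
python3 - <<'E'
from h import *
c=grab('wrist');np.savez('w6.npz',**c);p=proj(c,[(.52,-.1,.04)])[0].astype(int);print(p)
x0,y0=max(p[0]-110,0),max(p[1]-80,0);print(x0,y0)
save(cv2.resize(c['image'][y0:y0+160,x0:x0+220],None,fx=3.5,fy=3.5,interpolation=3),'w6.png')
plan((.53,-.10,.25,3.12))
E
```

```text
[318 172]
208 92
t 30.6 q [-0.23 -0.    1.87 -0.    1.28  1.36] P [ 0.5294 -0.1013  0.2494] yaw 3.120
shift [ 0.0021 -0.0052 -0.0022] turn [ 0.0003  0.0019 -0.0003] rows>=0
```

View pics/w6.png

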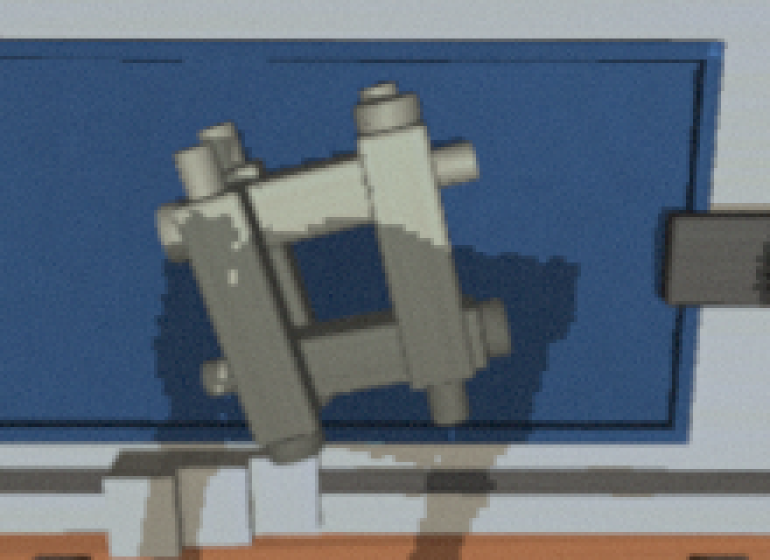

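The picture shows a three-layer stack: two top blanks at crop centres (250,318) and (418,252), two crossing beneath them, and at least one more under those. The step gauge is on the near ledge. I'll measure the top pair.

```bash
cat >> h.py <<'E'
def axis(c,pa,pb,z,off=(0,0),s=1.):
    """square-grip end mids (crop px) -> centre, blank yaw (mod pi, near pi), length"""
    A,B=plane(c,np.array([pa,pb])/s+off,z);d=A-B;y=np.arctan2(d[1],d[0])%np.pi
    return ((A+B)/2).round(4),round(y+np.pi if y<np.pi/2 else y,3),round(float(np.linalg.norm(d)),4)
E
python3 - <<'E'
from h import *
c,d=load('w6'),load('w4')
o=np.array((208,92))
for pa,pb,q in (((215,200),(293,440),(309,183)),((392,125),(443,378),(262,190))):
    print(axis(c,pa,pb,.076,o,3.5)); m=(np.array(pa)+pb)/2/3.5+o; print(tri([c,d],[m,q]))
# auto check in w4 : crop for precise
save(cv2.resize(d['image'][120:240,220:350],None,fx=5,fy=5,interpolation=3),'w4c.png')
E
```

```text
(array([ 0.5169, -0.0615,  0.076 ]), np.float64(3.39), 0.0752)
(array([ 0.51843523, -0.05617519,  0.07246437]), np.float64(0.004731317119830499))
(array([ 0.5362, -0.1091,  0.076 ]), np.float64(3.324), 0.075)
(array([ 0.53292536, -0.1093205 ,  0.05539234]), np.float64(2.340796138947063e-06))
```

View pics/w4c.png

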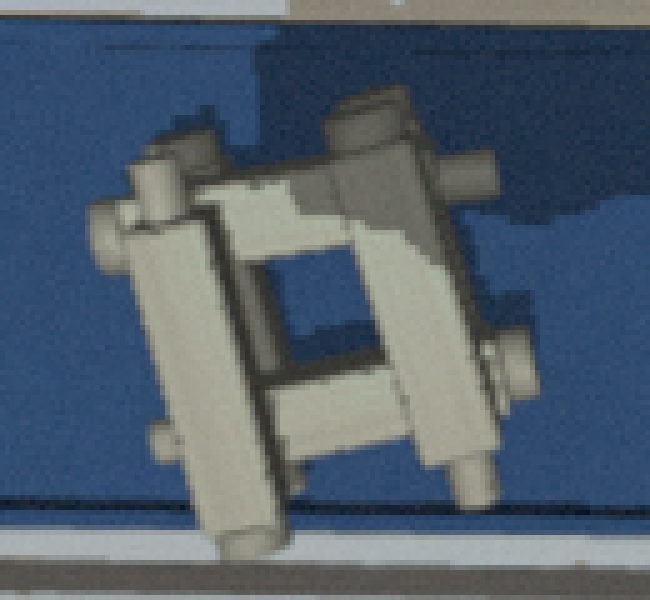

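The crop of the earlier view gives the same top pair: w4-left centre (208,378) and w4-right centre (417,303). A second cap behind each suggests six blanks, three layers of two.

```bash
python3 - <<'E'
from h import *
c,d=load('w6'),load('w4')
o=np.array((208,92));o4=np.array((220,120))
for pa,pb,qa,qb in (((215,200),(293,440),(373,150),(461,457)),((392,125),(443,378),(170,229),(247,528))):
    print(axis(c,pa,pb,.076,o,3.5),axis(d,qa,qb,.076,o4,5)); print(tri([c,d],[(np.array(pa)+pb)/2/3.5+o,(np.array(qa)+qb)/2/5+o4]))
    # near/far ends tri
C=np.array([.528,-.0385]);
def slot(s): return C+s*np.array([.023,.9997])
for k in range(6): print(k,slot(.118-.0472*k).round(4))
E
```

```text
(array([ 0.5169, -0.0615,  0.076 ]), np.float64(3.39), 0.0752) (array([ 0.5172, -0.0576,  0.076 ]), np.float64(3.391), 0.0747)
(array([ 0.51707973, -0.05931325,  0.07078165]), np.float64(0.0012659183464995027))
(array([ 0.5362, -0.1091,  0.076 ]), np.float64(3.324), 0.075) (array([ 0.5347, -0.1061,  0.076 ]), np.float64(3.324), 0.0737)
(array([ 0.53595527, -0.1084108 ,  0.06810486]), np.float64(0.0006799620718000611))
0 [0.5307 0.0795]
1 [0.5296 0.0323]
2 [ 0.5285 -0.0149]
3 [ 0.5275 -0.0621]
4 [ 0.5264 -0.1093]
5 [ 0.5253 -0.1565]
```

```bash
python3 - <<'E'
from h import *
plan((.517,-.0595,.11,3.39),(.517,-.0595,.057,3.39))
plan((.517,-.0595,.13,3.39),(.5307,.0795,.13,3.119),(.5307,.0795,.020,3.119),start=(.517,-.0595,.057,3.39))
E
```

```text
t 30.6 q [-0.23 -0.    1.87 -0.    1.28  1.36] P [ 0.5294 -0.1013  0.2494] yaw 3.120
shift [-0.0526 -0.1662  0.5578] turn [ 1.00e-04  1.90e-03 -3.44e-01] rows>=4
shift [0.    0.    0.212] turn [0. 0. 0.] rows>=1
shift [ 0.     0.    -0.292] turn [0. 0. 0.] rows>=2
shift [ 0.1898 -0.5255  0.    ] turn [0.    0.    0.345] rows>=3
shift [0.   0.   0.44] turn [0. 0. 0.] rows>=3
```

Emit:
{"api": "play_rows", "payload": {"rows": [[[-0.053, -0.166, 0.1], [0, 0, -0.344]], [[-0.053, -0.166, 0.25], [0, 0, -0.344]], [[-0.053, -0.166, 0.4], [0, 0, -0.344]], [[-0.053, -0.166, 0.55], [0, 0, -0.344]], [[-0.053, -0.166, 0.55], [0, 0, -0.344]], [[-0.053, -0.166, 0.65], [0, 0, -0.344]], [[-0.053, -0.166, 0.74], [0, 0, -0.344]], [[-0.053, -0.166, 0.77], [0, 0, -0.344]], [[-0.053, -0.166, 0.77], [0, 0, -0.344]], [[-0.053, -0.166, 0.77], [0, 0, -0.344]]], "claw": -0.15}}

```text
time: 31.38
tool_pos: [0.5182, -0.0594, 0.0591]
tcp_rot: [3.117, 0.391, 0.001]
wrist_force: [-0.1, -0.6, 0.4]
width: 0.423
grip_force: 0.0
```

Emit:
{"api": "play_rows", "payload": {"rows": [[[0, 0, 0], [0, 0, 0]], [[0, 0, 0], [0, 0, 0]], [[0, 0, 0], [0, 0, 0]], [[0, 0, 0], [0, 0, 0]], [[0, 0, 0], [0, 0, 0]], [[0, 0, 0], [0, 0, 0]]], "claw": -1, "newtons": 70}}

```text
time: 31.88
tool_pos: [0.5194, -0.0592, 0.0602]
tcp_rot: [3.115, 0.393, 0.006]
wrist_force: [-0.8, -0.1, 7.3]
width: 0.215
grip_force: 70.8
```

Emit:
{"api": "play_rows", "payload": {"rows": [[[0, 0, -0.05], [0, 0, 0]], [[0, 0, -0.15], [0, 0, 0]], [[0, 0, -0.25], [0, 0, 0]], [[0, 0, -0.29], [0, 0, 0]], [[0, 0, -0.29], [0, 0, 0]]]}}

```text
time: 32.3
tool_pos: [0.5201, -0.059, 0.1339]
tcp_rot: [3.115, 0.393, 0.011]
wrist_force: [0.4, 0.7, -2.4]
width: 0.213
grip_force: 69.7
```

```bash
python3 - <<'E'
from h import *
plan((.5307,.0795,.13,3.119),(.5307,.0795,.020,3.119))
E
```

```text
t 32.3 q [-0.16  0.06  2.03  0.    1.05  1.16] P [ 0.5201 -0.059   0.1339] yaw -2.891
shift [ 0.1788 -0.5261  0.0152] turn [ 0.0024 -0.0088  0.3484] rows>=3
shift [0.   0.   0.44] turn [0. 0. 0.] rows>=3
```

Emit:
{"api": "play_rows", "payload": {"rows": [[[0.179, -0.526, 0], [0, 0, 0.348]], [[0.179, -0.526, 0], [0, 0, 0.348]], [[0.179, -0.526, 0], [0, 0, 0.348]], [[0.179, -0.526, 0], [0, 0, 0.348]], [[0.179, -0.526, 0.05], [0, 0, 0.348]], [[0.179, -0.526, 0.17], [0, 0, 0.348]], [[0.179, -0.526, 0.29], [0, 0, 0.348]], [[0.179, -0.526, 0.4], [0, 0, 0.348]], [[0.179, -0.526, 0.45], [0, 0, 0.348]], [[0.179, -0.526, 0.45], [0, 0, 0.348]], [[0.179, -0.526, 0.45], [0, 0, 0.348]]]}}

```text
time: 33.22
tool_pos: [0.5256, 0.0792, 0.0187]
tcp_rot: [3.141, -0.035, -0.01]
wrist_force: [-12.1, 0.1, 20.9]
width: 0.214
grip_force: 76.7
```

```bash
python3 - <<'E'
from h import *
plan((.5307,.0795,.020,3.119));print(bot.read_state()["wrist_force"])
E
```

```text
t 33.2 q [ 0.1   0.23  2.08 -0.    0.83  1.7 ] P [0.5256 0.0792 0.0187] yaw 3.119
shift [ 0.0204 -0.0017 -0.0055] turn [0.0011 0.0078 0.0004] rows>=0
[-12.11938188   0.07241759  20.85089243]
```

Emit:
{"api": "play_rows", "payload": {"rows": [[[0, 0, -0.01], [0, 0, 0]], [[0, 0, -0.01], [0, 0, 0]], [[0, 0, -0.01], [0, 0, 0]], [[0, 0, -0.01], [0, 0, 0]], [[0, 0, -0.01], [0, 0, 0]], [[0, 0, -0.1], [0, 0, 0]], [[0, 0, -0.25], [0, 0, 0]], [[0, 0, -0.4], [0, 0, 0]], [[0, 0, -0.45], [0, 0, 0]], [[0, 0, -0.45], [0, 0, 0]]], "claw": -0.25}}

```text
time: 34.05
tool_pos: [0.5318, 0.0802, 0.1351]
tcp_rot: [-3.14, 0.035, -0.014]
wrist_force: [0.7, -0.4, 0.4]
width: 0.375
grip_force: 0.0
```

```bash
python3 - <<'E'
from h import *
plan((.5355,-.1078,.13,3.324),(.5355,-.1078,.057,3.324))
E
```

```text
t 34.0 q [ 0.1   0.08  2.   -0.    1.05  1.7 ] P [0.5318 0.0802 0.1351] yaw 3.119
shift [0.0313 0.7515 0.0199] turn [-2.000e-04 -1.180e-02 -2.606e-01] rows>=5
shift [0.    0.    0.292] turn [0. 0. 0.] rows>=2
```

Emit:
{"api": "play_rows", "payload": {"rows": [[[0.031, 0.752, 0.02], [0, -0.01, -0.26]], [[0.031, 0.752, 0.02], [0, -0.01, -0.26]], [[0.031, 0.752, 0.02], [0, -0.01, -0.26]], [[0.031, 0.752, 0.02], [0, -0.01, -0.26]], [[0.031, 0.752, 0.02], [0, -0.01, -0.26]], [[0.031, 0.752, 0.02], [0, -0.01, -0.26]], [[0.031, 0.752, 0.15], [0, -0.01, -0.26]], [[0.031, 0.752, 0.27], [0, -0.01, -0.26]], [[0.031, 0.752, 0.31], [0, -0.01, -0.26]], [[0.031, 0.752, 0.31], [0, -0.01, -0.26]], [[0.031, 0.752, 0.31], [0, -0.01, -0.26]]], "claw": -0.1}}

```text
time: 34.97
tool_pos: [0.5306, -0.1075, 0.0517]
tcp_rot: [-3.127, -0.286, 0.017]
wrist_force: [0.1, -0.0, 0.2]
width: 0.452
grip_force: 0.0
```

Emit:
{"api": "play_rows", "payload": {"rows": [[[0, 0, 0], [0, 0, 0]], [[0, 0, 0], [0, 0, 0]], [[0, 0, 0], [0, 0, 0]], [[0, 0, 0], [0, 0, 0]], [[0, 0, 0], [0, 0, 0]], [[0, 0, 0], [0, 0, 0]]], "claw": -1}}

```text
time: 35.47
tool_pos: [0.5333, -0.1084, 0.0546]
tcp_rot: [3.128, 0.285, -0.007]
wrist_force: [-0.6, 0.9, 6.2]
width: 0.218
grip_force: 69.5
```

Emit:
{"api": "play_rows", "payload": {"rows": [[[0, 0, -0.05], [0, 0, 0]], [[0, 0, -0.15], [0, 0, 0]], [[0, 0, -0.25], [0, 0, 0]], [[0, 0, -0.29], [0, 0, 0]], [[0, 0, -0.29], [0, 0, 0]]]}}

```text
time: 35.88
tool_pos: [0.5345, -0.1089, 0.1288]
tcp_rot: [3.127, 0.285, -0.003]
wrist_force: [0.9, -0.7, -2.4]
width: 0.216
grip_force: 68.6
```

```bash
python3 - <<'E'
from h import *
plan((.5296,.0323,.13,3.119),(.5296,.0323,.020,3.119))
E
```

```text
t 35.9 q [-0.24  0.11  1.99 -0.    1.05  1.15] P [ 0.5345 -0.1089  0.1288] yaw -2.960
shift [ 0.083 -0.559 -0.006] turn [0.0027 0.0024 0.2603] rows>=3
shift [0.   0.   0.44] turn [0. 0. 0.] rows>=3
```

Emit:
{"api": "play_rows", "payload": {"rows": [[[0.083, -0.559, 0], [0, 0, 0.26]], [[0.083, -0.559, 0], [0, 0, 0.26]], [[0.083, -0.559, 0], [0, 0, 0.26]], [[0.083, -0.559, 0], [0, 0, 0.26]], [[0.083, -0.559, 0.05], [0, 0, 0.26]], [[0.083, -0.559, 0.17], [0, 0, 0.26]], [[0.083, -0.559, 0.29], [0, 0, 0.26]], [[0.083, -0.559, 0.4], [0, 0, 0.26]], [[0.083, -0.559, 0.445], [0, 0, 0.26]], [[0.083, -0.559, 0.445], [0, 0, 0.26]], [[0.083, -0.559, 0.445], [0, 0, 0.26]]]}}

```text
time: 36.8
tool_pos: [0.5236, 0.0325, 0.0163]
tcp_rot: [3.14, -0.036, -0.025]
wrist_force: [-16.7, 1.2, 33.2]
width: 0.218
grip_force: 88.9
```

Emit:
{"api": "play_rows", "payload": {"rows": [[[0, 0, 0], [0, 0, 0]], [[0, 0, 0], [0, 0, 0]], [[0, 0, 0], [0, 0, 0]], [[0, 0, 0], [0, 0, 0]], [[0, 0, 0], [0, 0, 0]], [[0, 0, -0.1], [0, 0, 0]], [[0, 0, -0.25], [0, 0, 0]], [[0, 0, -0.4], [0, 0, 0]], [[0, 0, -0.55], [0, 0, 0]], [[0, 0, -0.7], [0, 0, 0]], [[0, 0, -0.8], [0, 0, 0]], [[0, 0, -0.8], [0, 0, 0]]], "claw": -0.25}}

```text
time: 37.8
tool_pos: [0.532, 0.0323, 0.2206]
tcp_rot: [3.141, -0.036, 0.006]
wrist_force: [0.3, -0.4, 1.1]
width: 0.369
grip_force: 0.0
```

```bash
python3 - <<'E'
from h import *
plan((.53,-.06,.24,3.119))
E
```

```text
t 37.8 q [ 0.01 -0.    1.92 -0.    1.22  1.61] P [0.532  0.0323 0.2206] yaw 3.119
shift [ 0.0008  0.3695 -0.0772] turn [ 0.001  -0.0045 -0.0004] rows>=2
```

Emit:
{"api": "play_rows", "payload": {"rows": [[[0, 0.37, -0.08], [0, 0, 0]], [[0, 0.37, -0.08], [0, 0, 0]], [[0, 0.37, -0.08], [0, 0, 0]], [[0, 0.37, -0.08], [0, 0, 0]], [[0, 0.37, -0.08], [0, 0, 0]]]}}

```text
time: 38.22
tool_pos: [0.5254, -0.0601, 0.2327]
tcp_rot: [-3.141, 0.039, 0.015]
wrist_force: [-0.1, 0.2, 0.1]
width: 0.379
grip_force: 0.0
```

```bash
python3 - <<'E'
from h import *
c=grab('wrist');np.savez('w7.npz',**c);p=proj(c,[(.52,-.05,.03)])[0].astype(int);print(p)
x0,y0=max(p[0]-200,0),max(p[1]-100,0);print(x0,y0)
save(cv2.resize(c['image'][y0:y0+180,x0:x0+320],None,fx=2.5,fy=2.5,interpolation=3),'w7.png')
E
```

```text
[310 169]
110 69
```

View pics/w7.png

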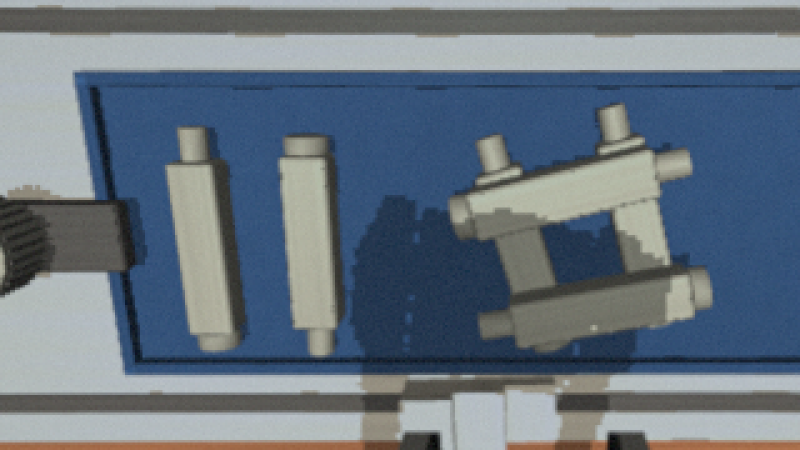

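The view shows A and B standing straight at crop x≈205 and 310. The middle layer is M1, (468,212) to (657,173), and M2, (515,320) to (690,296), lying over two bottom blanks.

```bash
python3 - <<'E'
from h import *
c=load('w7');o=np.array((110,69))
for z,pa,pb in ((.056,(468,212),(657,173)),(.056,(515,320),(690,296)),(.036,(192,163),(210,333)),(.036,(303,156),(316,328)),(.036,(500,172),(540,340)),(.036,(622,150),(665,320))): print(axis(c,pa,pb,z,o,2.5))
plan((.53,-.06,.24,3.119))
E
```

```text
(array([ 0.5492, -0.0757,  0.056 ]), np.float64(1.752), 0.0761)
(array([ 0.5008, -0.092 ,  0.056 ]), np.float64(1.691), 0.073)
(array([0.5242, 0.0785, 0.036 ]), np.float64(3.094), 0.0749)
(array([0.5257, 0.0318, 0.036 ]), np.float64(3.107), 0.0755)
(array([ 0.5175, -0.0586,  0.036 ]), np.float64(3.344), 0.0766)
(array([ 0.5255, -0.1117,  0.036 ]), np.float64(3.405), 0.0774)
t 38.3 q [-0.16 -0.01  1.91 -0.    1.25  1.44] P [ 0.5253 -0.0593  0.2326] yaw 3.118
shift [ 0.0184  0.0022 -0.0299] turn [-0.0002  0.0127 -0.0014] rows>=0
```

```bash
python3 - <<'E'
from h import *
plan((.5492,-.0757,.20,3.9),(.5492,-.0757,.14,4.65),(.5492,-.0757,.040,4.894),(.5492,-.0757,.12,4.894),(.5355,-.12,.12,4.2),(.5253,-.1565,.1,3.5),(.5253,-.1565,.1,3.119),(.5253,-.1565,.0205,3.119),start=(.530,-.060,.2406,3.119))
E
```

```text
shift [0.0782 0.061  0.1624] turn [ 0.      0.     -0.9944] rows>=6
shift [0.   0.   0.24] turn [ 0.      0.     -0.9549] rows>=6
shift [0.  0.  0.4] turn [ 0.      0.     -0.3107] rows>=2
shift [ 0.    0.   -0.32] turn [0. 0. 0.] rows>=2
shift [-0.1644 -0.0859  0.    ] turn [0.     0.     0.8836] rows>=6
shift [-0.1473  0.036   0.08  ] turn [0.     0.     0.8913] rows>=6
shift [0. 0. 0.] turn [0.     0.     0.4851] rows>=3
shift [0.    0.    0.318] turn [0. 0. 0.] rows>=2
```

Emit:
{"api": "play_rows", "payload": {"rows": [[[0.078, 0.061, 0.16], [0, 0, -0.99]], [[0.078, 0.061, 0.16], [0, 0, -0.99]], [[0.078, 0.061, 0.16], [0, 0, -0.99]], [[0.078, 0.061, 0.16], [0, 0, -0.99]], [[0.078, 0.061, 0.16], [0, 0, -0.99]], [[0.078, 0.061, 0.16], [0, 0, -0.99]], [[0.078, 0.061, 0.16], [0, 0, -0.99]], [[0.078, 0.061, 0.16], [0, 0, -0.99]]], "claw": -0.29}}

```text
time: 38.93
tool_pos: [0.5443, -0.0736, 0.1926]
tcp_rot: [-2.915, -1.16, 0.014]
wrist_force: [-0.3, 0.2, -0.1]
width: 0.358
grip_force: 0.0
```

Emit:
{"api": "play_rows", "payload": {"rows": [[[0, 0, 0.24], [0, 0, -0.96]], [[0, 0, 0.24], [0, 0, -0.96]], [[0, 0, 0.24], [0, 0, -0.96]], [[0, 0, 0.24], [0, 0, -0.96]], [[0, 0, 0.24], [0, 0, -0.96]], [[0, 0, 0.24], [0, 0, -0.96]], [[0, 0, 0.24], [0, 0, -0.96]]]}}

```text
time: 39.52
tool_pos: [0.5439, -0.0741, 0.133]
tcp_rot: [-2.281, -2.151, 0.011]
wrist_force: [0.4, -0.2, 0.7]
width: 0.356
grip_force: 0.0
```

Emit:
{"api": "play_rows", "payload": {"rows": [[[0, 0, 0], [0, 0, -0.31]], [[0, 0, 0], [0, 0, -0.31]], [[0, 0, 0], [0, 0, -0.31]], [[0, 0, 0.1], [0, 0, -0.31]], [[0, 0, 0.2], [0, 0, -0.31]], [[0, 0, 0.3], [0, 0, -0.31]], [[0, 0, 0.37], [0, 0, -0.31]], [[0, 0, 0.4], [0, 0, -0.31]], [[0, 0, 0.4], [0, 0, -0.31]], [[0, 0, 0.4], [0, 0, -0.31]]]}}

```text
time: 40.35
tool_pos: [0.5437, -0.0752, 0.0338]
tcp_rot: [-2.012, -2.405, 0.009]
wrist_force: [0.4, -0.5, -0.8]
width: 0.353
grip_force: 0.2
```

```bash
python3 - <<'E'
from h import *
plan((.5492,-.0757,.040,4.894))
E
```

```text
t 40.4 q [-0.18  0.24  2.04 -0.    0.87 -0.36] P [ 0.5437 -0.0752  0.0338] yaw -1.393
shift [-0.0057  0.0213 -0.0249] turn [-0.0106 -0.0009 -0.0051] rows>=0
```

Emit:
{"api": "play_rows", "payload": {"rows": [[[-0.006, 0.021, -0.025], [-0.01, 0, 0]], [[-0.006, 0.021, -0.025], [-0.01, 0, 0]], [[-0.006, 0.021, -0.025], [-0.01, 0, 0]], [[-0.006, 0.021, -0.025], [-0.01, 0, 0]]]}}

```text
time: 40.68
tool_pos: [0.5495, -0.0757, 0.0407]
tcp_rot: [2.011, 2.413, 0.002]
wrist_force: [-0.3, -0.4, 0.7]
width: 0.355
grip_force: 0.0
```

Emit:
{"api": "play_rows", "payload": {"rows": [[[0, 0, 0], [0, 0, 0]], [[0, 0, 0], [0, 0, 0]], [[0, 0, 0], [0, 0, 0]], [[0, 0, 0], [0, 0, 0]], [[0, 0, 0], [0, 0, 0]], [[0, 0, 0], [0, 0, 0]]], "claw": -1}}

```text
time: 41.18
tool_pos: [0.5493, -0.0757, 0.0406]
tcp_rot: [-2.011, -2.414, -0.001]
wrist_force: [-1.3, -0.0, 5.2]
width: 0.214
grip_force: 69.8
```

Emit:
{"api": "play_rows", "payload": {"rows": [[[0, 0, -0.05], [0, 0, 0]], [[0, 0, -0.15], [0, 0, 0]], [[0, 0, -0.25], [0, 0, 0]], [[0, 0, -0.32], [0, 0, 0]], [[0, 0, -0.32], [0, 0, 0]], [[0, 0, -0.32], [0, 0, 0]]]}}

```text
time: 41.68
tool_pos: [0.5499, -0.076, 0.1211]
tcp_rot: [2.01, 2.413, 0.003]
wrist_force: [0.1, -0.3, -3.2]
width: 0.215
grip_force: 69.0
```

```bash
python3 - <<'E'
from h import *
plan((.5355,-.12,.12,4.2),(.5253,-.1565,.1,3.5))
E
```

```text
t 41.7 q [-0.18  0.13  1.97  0.    1.03 -0.36] P [ 0.5499 -0.076   0.1211] yaw -1.389
shift [-0.1628 -0.0884  0.0043] turn [ 0.0029 -0.0009  0.8839] rows>=6
shift [-0.1473  0.036   0.08  ] turn [0.     0.     0.8913] rows>=6
```

Emit:
{"api": "play_rows", "payload": {"rows": [[[-0.163, -0.088, 0], [0, 0, 0.884]], [[-0.163, -0.088, 0], [0, 0, 0.884]], [[-0.163, -0.088, 0], [0, 0, 0.884]], [[-0.163, -0.088, 0], [0, 0, 0.884]], [[-0.163, -0.088, 0], [0, 0, 0.884]], [[-0.163, -0.088, 0], [0, 0, 0.884]], [[-0.163, -0.088, 0], [0, 0, 0.884]], [[-0.163, -0.088, 0], [0, 0, 0.884]]]}}

```text
time: 42.35
tool_pos: [0.5334, -0.1195, 0.1181]
tcp_rot: [-2.707, -1.587, 0.003]
wrist_force: [0.7, -0.8, -1.0]
width: 0.209
grip_force: 69.0
```

Emit:
{"api": "play_rows", "payload": {"rows": [[[-0.147, 0.036, 0.04], [0, 0, 0.891]], [[-0.147, 0.036, 0.04], [0, 0, 0.891]], [[-0.147, 0.036, 0.04], [0, 0, 0.891]], [[-0.147, 0.036, 0.04], [0, 0, 0.891]], [[-0.147, 0.036, 0.04], [0, 0, 0.891]], [[-0.147, 0.036, 0.04], [0, 0, 0.891]], [[-0.147, 0.036, 0.04], [0, 0, 0.891]], [[-0.147, 0.036, 0.04], [0, 0, 0.891]]]}}

```text
time: 43.02
tool_pos: [0.5242, -0.1561, 0.1093]
tcp_rot: [-3.089, -0.566, 0.002]
wrist_force: [0.1, -0.7, -2.8]
width: 0.216
grip_force: 69.0
```

```bash
python3 - <<'E'
from h import *
plan((.5253,-.157,.07,3.119),(.5253,-.157,.021,3.119))
E
```

```text
t 43.0 q [-0.34  0.13  2.    0.    1.01  0.87] P [ 0.5242 -0.1561  0.1093] yaw -2.779
shift [0.0032 0.0052 0.1571] turn [-0.0018  0.0015  0.49  ] rows>=3
shift [0.    0.    0.196] turn [0. 0. 0.] rows>=1
```

Emit:
{"api": "play_rows", "payload": {"rows": [[[0.003, 0.005, 0], [0, 0, 0.49]], [[0.003, 0.005, 0], [0, 0, 0.49]], [[0.003, 0.005, 0], [0, 0, 0.49]], [[0.003, 0.005, 0], [0, 0, 0.49]], [[0.003, 0.005, 0.12], [0, 0, 0.49]], [[0.003, 0.005, 0.24], [0, 0, 0.49]], [[0.003, 0.005, 0.32], [0, 0, 0.49]], [[0.003, 0.005, 0.345], [0, 0, 0.49]], [[0.003, 0.005, 0.345], [0, 0, 0.49]], [[0.003, 0.005, 0.345], [0, 0, 0.49]]]}}

```text
time: 43.85
tool_pos: [0.526, -0.1572, 0.0239]
tcp_rot: [-3.141, 0.036, 0.0]
wrist_force: [0.1, 0.5, -2.1]
width: 0.216
grip_force: 69.1
```

Emit:
{"api": "play_rows", "payload": {"rows": [[[0, 0, 0], [0, 0, 0]], [[0, 0, 0], [0, 0, 0]], [[0, 0, 0], [0, 0, 0]], [[0, 0, 0], [0, 0, 0]], [[0, 0, 0], [0, 0, 0]], [[0, 0, -0.1], [0, 0, 0]], [[0, 0, -0.2], [0, 0, 0]], [[0, 0, -0.3], [0, 0, 0]], [[0, 0, -0.4], [0, 0, 0]], [[0, 0, -0.4], [0, 0, 0]], [[0, 0, -0.4], [0, 0, 0]]], "claw": -0.29}}

```text
time: 44.77
tool_pos: [0.5276, -0.1579, 0.1262]
tcp_rot: [3.141, -0.041, 0.007]
wrist_force: [-0.1, -0.6, -0.2]
width: 0.354
grip_force: 0.0
```

```bash
python3 - <<'E'
from h import *
plan((.5008,-.092,.13,3.9),(.5008,-.092,.11,4.65),(.5008,-.092,.041,4.833))
E
```

```text
t 44.8 q [-0.34  0.12  1.98  0.    1.04  1.26] P [ 0.5276 -0.1579  0.1262] yaw 3.116
shift [-0.1138 -0.2605 -0.0159] turn [ 0.0032 -0.0052 -0.9988] rows>=6
shift [0.   0.   0.08] turn [ 0.      0.     -0.9549] rows>=6
shift [0.    0.    0.276] turn [ 0.     0.    -0.233] rows>=2
```

Emit:
{"api": "play_rows", "payload": {"rows": [[[-0.114, -0.26, -0.016], [0, 0, -0.999]], [[-0.114, -0.26, -0.016], [0, 0, -0.999]], [[-0.114, -0.26, -0.016], [0, 0, -0.999]], [[-0.114, -0.26, -0.016], [0, 0, -0.999]], [[-0.114, -0.26, -0.016], [0, 0, -0.999]], [[-0.114, -0.26, -0.016], [0, 0, -0.999]], [[-0.114, -0.26, -0.016], [0, 0, -0.999]], [[-0.114, -0.26, -0.016], [0, 0, -0.999]]]}}

```text
time: 45.43
tool_pos: [0.4978, -0.0912, 0.1262]
tcp_rot: [-2.916, -1.164, 0.004]
wrist_force: [0.3, 0.2, -0.0]
width: 0.357
grip_force: 0.0
```

Emit:
{"api": "play_rows", "payload": {"rows": [[[0, 0, 0.08], [0, 0, -0.955]], [[0, 0, 0.08], [0, 0, -0.955]], [[0, 0, 0.08], [0, 0, -0.955]], [[0, 0, 0.08], [0, 0, -0.955]], [[0, 0, 0.08], [0, 0, -0.955]], [[0, 0, 0.08], [0, 0, -0.955]], [[0, 0, 0.08], [0, 0, -0.955]], [[0, 0, 0.08], [0, 0, -0.955]]]}}

```text
time: 46.1
tool_pos: [0.4984, -0.0914, 0.107]
tcp_rot: [-2.293, -2.145, 0.001]
wrist_force: [-0.9, -0.4, 0.2]
width: 0.355
grip_force: 0.0
```

```bash
python3 - <<'E'
from h import *
c=grab('wrist');np.savez('w8.npz',**c);p=proj(c,[(.515,-.08,.04)])[0].astype(int)
x0,y0=max(p[0]-110,0),max(p[1]-80,0);print(p,x0,y0)
save(cv2.resize(c['image'][y0:y0+170,x0:x0+230],None,fx=3,fy=3,interpolation=3),'w8.png')
plan((.5008,-.092,.041,4.833))
E
```

```text
[342 193] 232 113
t 46.1 q [-0.23  0.06  2.08  0.    1.   -0.16] P [ 0.4985 -0.0914  0.1071] yaw -1.637
shift [-0.002   0.0098  0.2645] turn [-0.0018 -0.0015 -0.2383] rows>=2
```

View pics/w8.png

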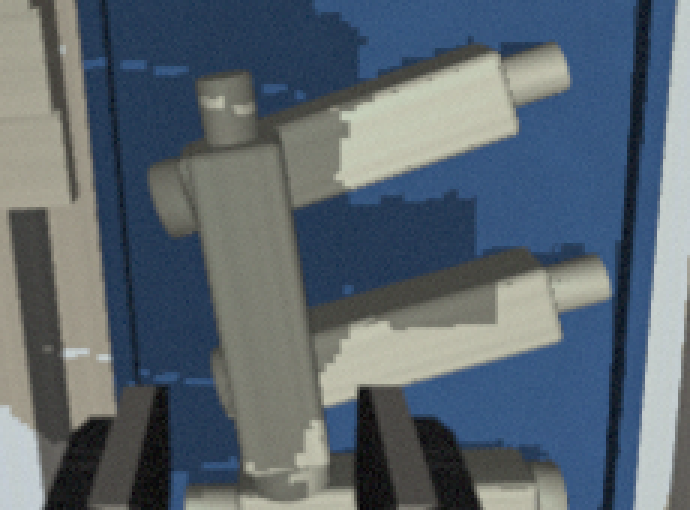

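M2 lies between the fingers, with its top face from (237,149) to (286,462). The bottom blanks B1 and B2 are under it.

```bash
python3 - <<'E'
from h import *
c=load('w8');r=axis(c,(237,149),(286,462),.056,(232,113),3);print(r)
plan((r[0][0],r[0][1],.041,r[1]+np.pi if r[1]<3.2 else r[1]))
E
```

```text
(array([ 0.4984, -0.0904,  0.056 ]), np.float64(1.65), 0.0727)
t 46.1 q [-0.23  0.06  2.08  0.    1.   -0.16] P [ 0.4985 -0.0914  0.1071] yaw -1.637
shift [ 3.700e-03 -2.000e-04  2.645e-01] turn [-0.0018 -0.0014 -0.1856] rows>=2
```

Emit:
{"api": "play_rows", "payload": {"rows": [[[0, 0.004, 0], [0, 0, -0.2]], [[0, 0.004, 0.05], [0, 0, -0.2]], [[0, 0.004, 0.15], [0, 0, -0.2]], [[0, 0.004, 0.23], [0, 0, -0.2]], [[0, 0.004, 0.264], [0, 0, -0.2]], [[0, 0.004, 0.264], [0, 0, -0.2]], [[0, 0.004, 0.264], [0, 0, -0.2]]]}}

```text
time: 46.73
tool_pos: [0.4997, -0.0915, 0.0416]
tcp_rot: [-2.114, -2.321, 0.0]
wrist_force: [-0.1, 0.1, 0.8]
width: 0.359
grip_force: 0.0
```

Emit:
{"api": "play_rows", "payload": {"rows": [[[0, 0, 0], [0, 0, 0]], [[0, 0, 0], [0, 0, 0]], [[0, 0, 0], [0, 0, 0]], [[0, 0, 0], [0, 0, 0]], [[0, 0, 0], [0, 0, 0]], [[0, 0, 0], [0, 0, 0]]], "claw": -1}}

```text
time: 47.23
tool_pos: [0.5011, -0.0918, 0.0431]
tcp_rot: [2.113, 2.323, 0.003]
wrist_force: [-0.6, 0.1, 6.5]
width: 0.214
grip_force: 69.7
```

Emit:
{"api": "play_rows", "payload": {"rows": [[[0, 0, -0.05], [0, 0, 0]], [[0, 0, -0.15], [0, 0, 0]], [[0, 0, -0.25], [0, 0, 0]], [[0, 0, -0.32], [0, 0, 0]], [[0, 0, -0.32], [0, 0, 0]], [[0, 0, -0.32], [0, 0, 0]]]}}

```text
time: 47.73
tool_pos: [0.5006, -0.0917, 0.1223]
tcp_rot: [2.113, 2.323, 0.002]
wrist_force: [-0.7, -0.5, -3.6]
width: 0.211
grip_force: 68.9
```

```bash
python3 - <<'E'
from h import *
plan((.52,-.045,.12,4.1),(.5285,-.013,.115,3.4),(.5285,-.013,.023,3.119))
E
```

```text
t 47.7 q [-0.23  0.05  2.07  0.    1.03 -0.33] P [ 0.5006 -0.0917  0.1223] yaw -1.476
shift [0.1787 0.0949 0.0094] turn [ 0.0022 -0.001   0.9002] rows>=6
shift [ 0.1243 -0.0458  0.02  ] turn [0.     0.     0.8913] rows>=6
shift [0.    0.    0.368] turn [0.     0.     0.3578] rows>=2
```

Emit:
{"api": "play_rows", "payload": {"rows": [[[0.179, 0.095, 0], [0, 0, 0.9]], [[0.179, 0.095, 0], [0, 0, 0.9]], [[0.179, 0.095, 0], [0, 0, 0.9]], [[0.179, 0.095, 0], [0, 0, 0.9]], [[0.179, 0.095, 0], [0, 0, 0.9]], [[0.179, 0.095, 0], [0, 0, 0.9]], [[0.179, 0.095, 0], [0, 0, 0.9]], [[0.179, 0.095, 0], [0, 0, 0.9]]]}}

```text
time: 48.4
tool_pos: [0.5179, -0.0446, 0.1197]
tcp_rot: [-2.783, -1.451, 0.004]
wrist_force: [0.5, -0.0, -2.6]
width: 0.208
grip_force: 68.9
```

Emit:
{"api": "play_rows", "payload": {"rows": [[[0.124, -0.046, 0], [0, 0, 0.891]], [[0.124, -0.046, 0], [0, 0, 0.891]], [[0.124, -0.046, 0], [0, 0, 0.891]], [[0.124, -0.046, 0], [0, 0, 0.891]], [[0.124, -0.046, 0], [0, 0, 0.891]], [[0.124, -0.046, 0], [0, 0, 0.891]], [[0.124, -0.046, 0], [0, 0, 0.891]], [[0.124, -0.046, 0], [0, 0, 0.891]]]}}

```text
time: 49.07
tool_pos: [0.5273, -0.0128, 0.121]
tcp_rot: [-3.113, -0.411, 0.002]
wrist_force: [0.6, 0.9, -2.1]
width: 0.21
grip_force: 69.0
```

```bash
python3 - <<'E'
from h import *
plan((.5285,-.0135,.026,3.119))
E
```

```text
t 49.1 q [-0.07  0.08  2.03  0.    1.03  1.24] P [ 0.5273 -0.0128  0.121 ] yaw -2.879
shift [0.0046 0.0044 0.3802] turn [-0.0014  0.0018  0.3632] rows>=2
```

Emit:
{"api": "play_rows", "payload": {"rows": [[[0.005, 0.004, 0], [0, 0, 0.363]], [[0.005, 0.004, 0], [0, 0, 0.363]], [[0.005, 0.004, 0], [0, 0, 0.363]], [[0.005, 0.004, 0.12], [0, 0, 0.363]], [[0.005, 0.004, 0.24], [0, 0, 0.363]], [[0.005, 0.004, 0.34], [0, 0, 0.363]], [[0.005, 0.004, 0.384], [0, 0, 0.363]], [[0.005, 0.004, 0.384], [0, 0, 0.363]], [[0.005, 0.004, 0.384], [0, 0, 0.363]]]}}

```text
time: 49.82
tool_pos: [0.5293, -0.0134, 0.0257]
tcp_rot: [-3.141, 0.039, 0.001]
wrist_force: [0.5, -0.5, -0.6]
width: 0.215
grip_force: 71.0
```

Emit:
{"api": "play_rows", "payload": {"rows": [[[0, 0, 0], [0, 0, 0]], [[0, 0, 0], [0, 0, 0]], [[0, 0, 0], [0, 0, 0]], [[0, 0, 0], [0, 0, 0]], [[0, 0, 0], [0, 0, 0]], [[0, 0, -0.1], [0, 0, 0]], [[0, 0, -0.25], [0, 0, 0]], [[0, 0.07, -0.4], [0, 0, 0]], [[0, 0.14, -0.55], [0, 0, 0]], [[0, 0.19, -0.7], [0, 0, 0]], [[0, 0.19, -0.85], [0, 0, 0]], [[0, 0.19, -0.85], [0, 0, 0]], [[0, 0.19, -0.85], [0, 0, 0]], [[0, 0.19, -0.85], [0, 0, 0]]], "claw": -0.38}}

```text
time: 50.98
tool_pos: [0.5279, -0.061, 0.2385]
tcp_rot: [-3.141, 0.041, -0.001]
wrist_force: [0.1, 0.2, -1.0]
width: 0.311
grip_force: 0.0
```

```bash
python3 - <<'E'
from h import *
c=grab('wrist');np.savez('w9.npz',**c);p=proj(c,[(.52,-.05,.03)])[0].astype(int)
x0,y0=max(p[0]-160,0),max(p[1]-90,0);print(p,x0,y0)
save(cv2.resize(c['image'][y0:y0+180,x0:x0+320],None,fx=2.5,fy=2.5,interpolation=3),'w9.png')
plan((.5008,-.092,.041,4.833))
E
```

```text
[310 172] 150 82
t 51.0 q [-0.16 -0.01  1.9   0.    1.25  1.43] P [ 0.5272 -0.0608  0.2372] yaw 3.116
shift [-0.1008  0.1285  0.7849] turn [-3.2000e-03  7.0000e-04 -2.1868e+00] rows>=14
```

View pics/w9.png

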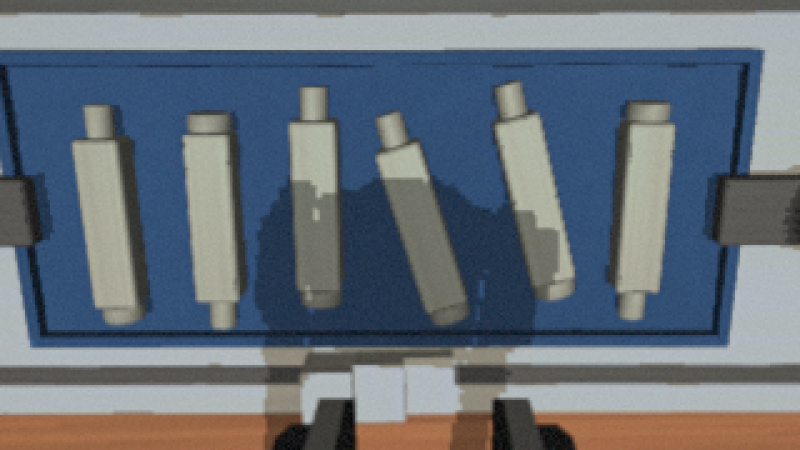

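All six blanks now lie in one layer. Four are straight. B1, (397,150) to (448,313), and B2, (517,121) to (555,287), still need squaring up.

```bash
python3 - <<'E'
from h import *
c=load('w9');C=np.array([.528,-.0385])
for n,pa,pb in (("A",(95,140),(117,306)),("B",(207,135),(217,300)),("M2",(314,122),(319,300)),("B1",(397,150),(448,313)),("B2",(517,121),(555,287)),("M1",(648,125),(640,292))):
    r=axis(c,pa,pb,.036,(150,82),2.5);print(n,r,"tray y %.4f"%((r[0][:2]-C)@[.023,.9997]))
plan((.5272,-.11,.13,3.35))
E
```

```text
A (array([0.5243, 0.0784, 0.036 ]), np.float64(3.124), 0.0746) tray y 0.1168
B (array([0.5256, 0.0319, 0.036 ]), np.float64(3.095), 0.074) tray y 0.0703
M2 (array([ 0.5273, -0.0139,  0.036 ]), np.float64(3.103), 0.0795) tray y 0.0246
B1 (array([ 0.5171, -0.0603,  0.036 ]), np.float64(3.411), 0.0773) tray y -0.0220
B2 (array([ 0.5282, -0.11  ,  0.036 ]), np.float64(3.378), 0.0762) tray y -0.0715
M1 (array([ 0.525 , -0.1567,  0.036 ]), np.float64(3.154), 0.0743) tray y -0.1182
t 51.0 q [-0.16 -0.01  1.9   0.    1.25  1.43] P [ 0.5272 -0.0608  0.2372] yaw 3.116
shift [0.006  0.1973 0.4286] turn [-0.0017  0.0024 -0.2986] rows>=3
```

```bash
python3 - <<'E'
from h import *
plan((.528,-.110,.1,3.378),(.528,-.110,.0225,3.378))
E
```

```text
t 51.0 q [-0.16 -0.01  1.9   0.    1.25  1.43] P [ 0.5272 -0.0608  0.2372] yaw 3.116
shift [0.0094 0.1973 0.5486] turn [-0.0017  0.0024 -0.3342] rows>=3
shift [0.   0.   0.31] turn [0. 0. 0.] rows>=2
```

Emit:
{"api": "play_rows", "payload": {"rows": [[[0, 0.2, 0.2], [0, 0, -0.33]], [[0, 0.2, 0.35], [0, 0, -0.33]], [[0, 0.2, 0.5], [0, 0, -0.33]], [[0, 0.2, 0.55], [0, 0, -0.33]], [[0, 0.2, 0.55], [0, 0, -0.33]], [[0, 0.2, 0.55], [0, 0, -0.33]], [[0, 0.2, 0.55], [0, 0, -0.33]]], "claw": -0.29}}

```text
time: 51.62
tool_pos: [0.5272, -0.1107, 0.1013]
tcp_rot: [-3.119, -0.366, -0.0]
wrist_force: [0.2, -0.3, 0.8]
width: 0.356
grip_force: 0.0
```

```bash
python3 - <<'E'
from h import *
plan((.528,-.110,.0225,3.378))
E
```

```text
t 51.6 q [-0.25  0.13  2.02  0.    0.99  1.08] P [ 0.5272 -0.1107  0.1013] yaw -2.908
shift [ 0.0037 -0.0016  0.3153] turn [-0.0011 -0.0002 -0.004 ] rows>=2
```

Emit:
{"api": "play_rows", "payload": {"rows": [[[0.004, -0.002, 0.12], [0, 0, 0]], [[0.004, -0.002, 0.22], [0, 0, 0]], [[0.004, -0.002, 0.3], [0, 0, 0]], [[0.004, -0.002, 0.315], [0, 0, 0]], [[0.004, -0.002, 0.315], [0, 0, 0]]]}}

```text
time: 52.03
tool_pos: [0.5281, -0.1098, 0.0228]
tcp_rot: [-3.119, -0.366, -0.0]
wrist_force: [0.1, 0.3, 1.8]
width: 0.354
grip_force: 0.0
```

Emit:
{"api": "play_rows", "payload": {"rows": [[[0, 0, 0], [0, 0, 0]], [[0, 0, 0], [0, 0, 0]], [[0, 0, 0], [0, 0, 0]], [[0, 0, 0], [0, 0, 0]], [[0, 0, 0], [0, 0, 0]], [[0, 0, -0.03], [0, 0, 0]], [[0, 0, -0.03], [0, 0, 0]], [[0, 0, -0.03], [0, 0, 0]]], "claw": -1}}

```text
time: 52.7
tool_pos: [0.528, -0.1103, 0.0303]
tcp_rot: [-3.12, -0.365, -0.002]
wrist_force: [-0.2, 0.4, -1.6]
width: 0.208
grip_force: 69.7
```

Emit:
{"api": "play_rows", "payload": {"rows": [[[0, 0, 0], [0, 0, 0.1]], [[0, 0, 0], [0, 0, 0.2]], [[0, 0, 0], [0, 0, 0.325]], [[0, 0, 0], [0, 0, 0.325]], [[0, 0, 0.015], [0, 0, 0.325]], [[0, 0, 0.025], [0, 0, 0.325]], [[0, 0, 0.025], [0, 0, 0.325]]]}}

```text
time: 53.28
tool_pos: [0.5278, -0.1102, 0.0246]
tcp_rot: [-3.141, 0.031, 0.001]
wrist_force: [-4.3, 1.2, 9.9]
width: 0.205
grip_force: 71.1
```

Emit:
{"api": "play_rows", "payload": {"rows": [[[0, 0, 0], [0, 0, 0]], [[0, 0, 0], [0, 0, 0]], [[0, 0, 0], [0, 0, 0]], [[0, 0, 0], [0, 0, 0]], [[0, 0, -0.1], [0, 0, 0]], [[0, 0, -0.25], [0, 0, 0]], [[0, 0, -0.3], [0, 0, 0]], [[0, 0, -0.3], [0, 0, 0]]], "claw": -0.35}}

```text
time: 53.95
tool_pos: [0.5313, -0.1111, 0.1028]
tcp_rot: [3.14, -0.034, 0.013]
wrist_force: [-0.3, -0.5, 0.6]
width: 0.321
grip_force: 0.0
```

```bash
python3 - <<'E'
from h import *
plan((.515,-.0605,.1,3.411),(.515,-.0605,.0225,3.411))
E
```

```text
t 54.0 q [-0.25  0.13  2.02  0.    0.99  1.34] P [ 0.5313 -0.1111  0.1028] yaw 3.120
shift [-0.0697 -0.201   0.0103] turn [ 0.003  -0.0103 -0.371 ] rows>=2
shift [0.   0.   0.31] turn [0. 0. 0.] rows>=2
```

Emit:
{"api": "play_rows", "payload": {"rows": [[[-0.07, -0.201, 0.01], [0, -0.01, -0.371]], [[-0.07, -0.201, 0.01], [0, -0.01, -0.371]], [[-0.07, -0.201, 0.01], [0, -0.01, -0.371]], [[-0.07, -0.201, 0.01], [0, -0.01, -0.371]], [[-0.07, -0.201, 0.01], [0, -0.01, -0.371]], [[-0.07, -0.201, 0.01], [0, -0.01, -0.371]]], "claw": -0.29}}

```text
time: 54.45
tool_pos: [0.511, -0.0597, 0.0952]
tcp_rot: [-3.112, -0.419, 0.013]
wrist_force: [0.2, -0.1, 0.9]
width: 0.357
grip_force: 0.0
```

```bash
python3 - <<'E'
from h import *
plan((.515,-.0605,.0225,3.411))
E
```

```text
t 54.5 q [-0.16  0.1   2.07 -0.    0.98  1.14] P [ 0.511  -0.0597  0.0952] yaw -2.874
shift [0.0169 0.0078 0.2908] turn [-0.0027  0.0106 -0.0022] rows>=2
```

Emit:
{"api": "play_rows", "payload": {"rows": [[[0.017, 0.005, 0.1], [0, 0.01, 0]], [[0.017, 0.005, 0.2], [0, 0.01, 0]], [[0.017, 0.005, 0.27], [0, 0.01, 0]], [[0.017, 0.005, 0.29], [0, 0.01, 0]], [[0.017, 0.005, 0.29], [0, 0.01, 0]]]}}

```text
time: 54.87
tool_pos: [0.5133, -0.0598, 0.0214]
tcp_rot: [-3.11, -0.419, 0.007]
wrist_force: [-0.5, 1.0, 0.2]
width: 0.351
grip_force: 0.0
```

Emit:
{"api": "play_rows", "payload": {"rows": [[[0, 0, 0], [0, 0, 0]], [[0, 0, 0], [0, 0, 0]], [[0, 0, 0], [0, 0, 0]], [[0, 0, 0], [0, 0, 0]], [[0, 0, 0], [0, 0, 0]], [[0, 0, -0.03], [0, 0, 0]], [[0, 0, -0.03], [0, 0, 0]], [[0, 0, -0.03], [0, 0, 0]]], "claw": -1}}

```text
time: 55.53
tool_pos: [0.516, -0.0598, 0.0318]
tcp_rot: [-3.112, -0.421, -0.003]
wrist_force: [-0.3, -0.1, -1.2]
width: 0.211
grip_force: 70.8
```

```bash
python3 - <<'E'
from h import *
plan((.522,-.062,.0295,3.119),(.522,-.062,.023,3.119))
E
```

```text
t 55.5 q [-0.16  0.19  2.11  0.    0.85  1.14] P [ 0.516  -0.0598  0.0318] yaw -2.873
shift [0.0209 0.015  0.0093] turn [-0.0018 -0.0023  0.3714] rows>=2
shift [0.    0.    0.026] turn [0. 0. 0.] rows>=0
```

Emit:
{"api": "play_rows", "payload": {"rows": [[[0.021, 0.015, 0], [0, 0, 0.1]], [[0.021, 0.015, 0], [0, 0, 0.2]], [[0.021, 0.015, 0], [0, 0, 0.37]], [[0.021, 0.015, 0], [0, 0, 0.37]], [[0.021, 0.015, 0.02], [0, 0, 0.37]], [[0.021, 0.015, 0.028], [0, 0, 0.37]], [[0.021, 0.015, 0.028], [0, 0, 0.37]]]}}

```text
time: 56.12
tool_pos: [0.5212, -0.0618, 0.0238]
tcp_rot: [-3.14, 0.03, 0.001]
wrist_force: [-0.5, 1.4, 0.9]
width: 0.211
grip_force: 71.2
```

Emit:
{"api": "play_rows", "payload": {"rows": [[[0, 0, 0], [0, 0, 0]], [[0, 0, 0], [0, 0, 0]], [[0, 0, 0], [0, 0, 0]], [[0, 0, 0], [0, 0, 0]], [[0, 0, -0.1], [0, 0, 0]], [[0, 0, -0.25], [0, 0, 0]], [[0, 0, -0.4], [0, 0, 0]], [[0, 0, -0.55], [0, 0, 0]], [[0, 0, -0.7], [0, 0, 0]], [[0, 0, -0.85], [0, 0, 0]], [[0, 0, -0.85], [0, 0, 0]], [[0, 0, -0.85], [0, 0, 0]], [[0, 0, -0.85], [0, 0, 0]]], "claw": -0.35}}

```text
time: 57.2
tool_pos: [0.521, -0.0622, 0.2361]
tcp_rot: [-3.14, 0.034, 0.0]
wrist_force: [-0.3, 0.4, -0.3]
width: 0.324
grip_force: 0.0
```

```bash
cat > chk.py <<'E'
from h import *
c=grab('wrist');np.savez('chk.npz',**c)
im=cv2.resize(c['image'],None,fx=3,fy=3,interpolation=cv2.INTER_CUBIC)
hsv=cv2.cvtColor(im,cv2.COLOR_RGB2HSV)
notblue=cv2.bitwise_not(cv2.inRange(hsv,(98,90,10),(128,255,255)))
# keep only tray interior
q=proj(c,[[.528+x*.9997+y*.023,-.0385-x*.023+y*.9997,.018] for x,y in((-.058,-.146),(-.058,.146),(.058,.146),(.058,-.146))])*3
m=np.zeros(notblue.shape,np.uint8);cv2.fillConvexPoly(m,q.astype(int),255)
g=cv2.morphologyEx(notblue&m,cv2.MORPH_OPEN,np.ones((29,29)))   # drops tangs and thin stuff
L=[]
for k in cv2.findContours(g,0,2)[0]:
    if cv2.contourArea(k)<6000: continue
    P=plane(c,k[:,0]/3.,.030)[:,:2]; (cx,cy),(w,h),a=cv2.minAreaRect((P*1e3).astype(np.float32))
    if w<h:a+=90;w,h=h,w
    a=(a+90)%180-90; d=np.array([cx/1e3-.528,cy/1e3+.0385]);L.append((d@[.023,.9997],d@[.9997,-.023],a+1.3,w,h))
for l in sorted(L): print("tray y %.4f x %.4f ang %.1f deg  %.0fx%.0f"%l)
E
python3 chk.py; python3 -c "
from h import *
plan((.52,-.06,.25,3.119))"
```

```text
tray y -0.1184 x -0.0026 ang 0.0 deg  98x25
tray y -0.0717 x 0.0040 ang 0.1 deg  99x23
tray y -0.0234 x -0.0003 ang 0.1 deg  100x21
tray y 0.0252 x 0.0028 ang -0.4 deg  99x23
tray y 0.0706 x -0.0057 ang -0.6 deg  96x25
tray y 0.1170 x -0.0042 ang 0.1 deg  99x27
t 57.2 q [-0.17 -0.02  1.92  0.    1.25  1.42] P [ 0.5202 -0.0621  0.2348] yaw 3.120
shift [-0.0012 -0.0085 -0.0608] turn [-0.0029  0.0036  0.0015] rows>=0
```

Emit:
{"api": "play_rows", "payload": {"rows": [[[0, 0, -0.06], [0, 0, 0]], [[0, 0, -0.06], [0, 0, 0]], [[0, 0, -0.06], [0, 0, 0]], [[0, 0, -0.06], [0, 0, 0]], [[0, 0, -0.06], [0, 0, 0]], [[0, 0, -0.06], [0, 0, 0]], [[0, 0, -0.06], [0, 0, 0]], [[0, 0, -0.06], [0, 0, 0]], [[0, 0, -0.06], [0, 0, 0]], [[0, 0, -0.06], [0, 0, 0]], [[0, 0, -0.06], [0, 0, 0]], [[0, 0, -0.06], [0, 0, 0]]]}}

```text
time: 58.25
tool_pos: [0.5213, -0.0623, 0.2514]
tcp_rot: [-3.14, 0.034, 0.0]
wrist_force: [-0.3, 0.0, 0.1]
width: 0.326
grip_force: 0.0
```

```bash
python3 chk.py; python3 - <<'E'
from h import *
# gate and bystanders: side picture now against the one taken after opening and the first
b=grab("side")["image"].astype(int)
for n in ("side2","side"):
    d=np.abs(b-load(n)["image"]).max(2)
    for w,(x0,y0,x1,y1) in dict(gate=(262,90,305,130),pencup=(312,105,340,157),bottle=(425,295,465,360),jar=(383,335,425,385),lens=(330,345,375,390),screwdriver=(255,262,295,332),tweezers=(230,175,242,212),gauge=(285,215,312,245)).items():
        print(n,w,(d[y0:y1,x0:x1]>40).mean().round(3),end="; ")
    print()
E
```

```text
tray y -0.1184 x -0.0028 ang 0.0 deg  97x25
tray y -0.0716 x 0.0041 ang 0.3 deg  99x23
tray y -0.0233 x -0.0006 ang 0.1 deg  99x21
tray y 0.0253 x 0.0030 ang -0.4 deg  99x23
tray y 0.0707 x -0.0058 ang -0.6 deg  96x24
tray y 0.1170 x -0.0042 ang 0.1 deg  99x26
side2 gate 0.014; side2 pencup 0.341; side2 bottle 0.0; side2 jar 0.0; side2 lens 0.0; side2 screwdriver 0.0; side2 tweezers 0.399; side2 gauge 0.064; 
side gate 0.203; side pencup 0.341; side bottle 0.0; side jar 0.0; side lens 0.0; side screwdriver 0.0; side tweezers 0.0; side gauge 0.054;
```

```bash
python3 - <<'E'
from h import *
b=grab("scene")["image"].astype(int)
print(proj(load("side"),[(.52,-.06,.3)]))
for n in ("scene","scene2"):
    d=np.abs(b-load(n)["image"]).max(2); print((d[312:352,340:372]>40).mean(),(d[280:315,385:435]>40).mean())
E
```

```text
[[335.3449617  142.83008122]]
0.0 0.09028571428571429
0.0 0.26057142857142856
```

```bash
python3 -c "
from workcell import bot
print(bot.finish_job())"
```

```text
the job is handed in; nothing more can be done
None
```

The job is handed in, with no verdict shown: both nuts tight by torque, gate open, six blanks flat and straight with centres at least 45 mm apart in the last check, and no bystander seen to move.

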